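# Rewind and stop the tape, pile up the cassettes, go over to radio

## Robot

A 6-joint arm with a two-finger parallel gripper is mounted at the origin on the work surface. World frame = base frame: x ahead of the robot, y to its left, z up, the work surface at z = 0. Lengths are in mm, angles in rad, forces in N, time in s.
With the tool pointing down it reaches from about 275 to 775 mm from the base axis. Payload 14.6 kg.
Tool frame: the origin (TCP) lies at the very end of the fingers, on their centre line; the grasp point (between the pads) lies 19 mm behind it; z points along the fingers, y is the direction in which the jaws open and shut (so a half turn about z gives the same grasp; the last joint's range is limited). The gripper opens to 85 mm and grips with 20 to 120 N. Pads are 22 mm wide; open, the fingers measure 114 mm over their backs; the gripper's body (76 mm by 85 mm) begins 54 mm behind the grasp point. The pads swing forward as they close: fully open they stand 13 mm farther back than shut.
Start: joints at [-1.399, 0.263, -0.048, 1.259, 0, 1.415], TCP at [168.526, -497.219, 195.878] pointing down, gripper open.
Joint ranges: [-2.65, 2.65], [-0.89, 1.7], [-1.18, 1.37], [-2.13, 2.11], [-1.35, 1.29], [-3.14, 3.14]. Speed limits (rad/s): [1.89, 1.89, 2.57, 2.79, 3.14, 3.14].

## Interface

Orientations are given as a unit quaternion [w, x, y, z].
In Python, from bench import manip gives the robot as it stands. The module is installed in compiled form; this text tells all that it offers.
- The arm moves only by the tool jog_arm, never from a script. Its argument "commands" is a list of rows, each a list of 7 numbers: the shift along the world's x, y, z in m, then the turn, a rotation vector about the world's x, y, z in degrees, then the opening, from 0 (shut) to 1 (fully open). A call has 1 to 5 rows; each row is the pose to reach, as a shift and turn from the pose commanded when the call began; what a row does not reach only later rows make up. A row lasts 1/12 s, in which the tool goes at most 41.7 mm and 7.16 degrees, less where a joint would pass 70% of its speed; a pose out of reach is approached as far as the arm can. A call with a gripper value outside its range is refused whole. The fingers move at their own pace and stop on an object; the grip force is fixed at half the most. Time passes only in rows, so rows that repeat a pose let the fingers close. It gives the time, the measured TCP pose, the force and the opening at its end, in the units of the state.
- manip.observe(): the state, without advancing time (a new reading comes with each control period).
- manip.read_camera(name): name is "side" or "top"; returns the picture (400x640x3 uint8, red, green, blue); there is no depth.
- manip.calibration(name): a dict with "vfov" (degrees; the focal length in pixels is half the picture's height over the tangent of half this angle, whatever the lens; pixels are square), "cx", "cy" (the principal point, pixels), "R" (3x3) and "t" (3): a world point X has camera coordinates R X + t. Camera axes: x right, y down, z forward; pixel columns grow to the right and rows downward; lengths in mm; the calibration is good to about 2 mm. A picture is of the moment at which its call begins. calibration takes no time and is no camera call.
- manip.finish_job(): hands the job in, once; it reports no verdict.
Trained networks look in the newest picture that a camera, given by its name, has taken for a name from the list of things; names that differ only in an ending like _2 or _b are one class to them, and where a whole thing is asked for, a point or a joint stands for the part that bears it (a point fixed in the world has none). Each returns a list of dicts, best first, with "score" (0 to 1); they miss things now and then, are a little off and sometimes report something else, mostly with a low value. They report only what shows in the picture. A call takes as long as a camera call.
- manip.regions_of(target, camera): "region" (400x640 bool, what is visible of it) and "box" ([left, top, width, height] in pixels, round what is visible of it).
The state is a dict: "t": time; "joint_positions": joint angles; "qd": joint speeds; "joint_torque": joint torques, N m; "tool_pos": TCP position; "eef_rot": TCP orientation; "wrist_force": force on the tool from outside, world axes, zero at the start; "moment": the same for the moment, N m; "opening": finger opening in mm.
Only numpy, scipy, OpenCV 4.12 (cv2) and the standard library are available. Lean on these libraries where they do the work, as an engineer would, in place of code of your own. Each camera call takes 0.05 s, during which the arm holds its last target.

## Task

Put the music away: rewind the tape in the deck by pressing the wind key (third from the left) fully down so the play key pops up, let it run for about three seconds, press the stop key (the wide one) so the wind key pops up, and only then take the cassette out of the bay. Stack it and every loose cassette flat in one square pile on the pale wooden stand, edges flush with the stand. When the pile is complete, press the radio key (right end of the row) fully down so that it alone stays down, and leave the candle tin where it is.

Things in the scene. Friction and masses are not known exactly. Their poses are not given: they have to be found in the camera images.
- deck: Fixed tape deck, 200 mm deep (x, away from the robot), 284 mm wide (y, to the robot's left), top 60 mm above the table; origin at the centre of its underside. Four grey piano keys 3 mm apart along its robot-side edge, tape bay on top behind them. One key is always down: pushing another fully down (10 mm, about 4 N, it stays where it is left) pops that one up.
- bay (a point): Centre of the tape bay, at the height a tape rests on (60 mm above the table): 30 mm from the deck's origin along deck +x. Open above and on its two long sides; two stops 5 mm high touch only the cassette's short ends. The cassette in it lies with its length along deck y.
- key_stop_top (a point): Stop key, the wide one at the left end as the robot sees it (deck +y); flat top, 48 mm (deck x) by 60 mm (deck y); centred 66 mm toward the robot from the deck's origin and 58.5 mm toward deck +y. This point is the middle of the key's top face, which is 72 mm above the table with the key up and 62 mm with it down.
- key_play_top (a point): Play key, the narrow one next to the stop key; it is down at the start; flat top, 48 mm (deck x) by 36 mm (deck y); centred 66 mm toward the robot from the deck's origin and 7.5 mm toward deck +y. This point is the middle of the key's top face, which is 72 mm above the table with the key up and 62 mm with it down.
- key_wind_top (a point): Wind key, the third from the left; flat top, 48 mm (deck x) by 36 mm (deck y); centred 66 mm toward the robot from the deck's origin and 31.5 mm toward deck -y. This point is the middle of the key's top face, which is 72 mm above the table with the key up and 62 mm with it down.
- key_radio_top (a point): Radio key, at the right end of the row (deck -y); flat top, 48 mm (deck x) by 36 mm (deck y); centred 66 mm toward the robot from the deck's origin and 70.5 mm toward deck -y. This point is the middle of the key's top face, which is 72 mm above the table with the key up and 62 mm with it down.
- key_stop (a joint): How far the stop key is down: 0 m up, 0.010 m fully down.
- key_play (a joint): How far the play key is down: 0 m up, 0.010 m fully down.
- key_wind (a joint): How far the wind key is down: 0 m up, 0.010 m fully down.
- key_radio (a joint): How far the radio key is down: 0 m up, 0.010 m fully down.
- tape0: The cassette that lies in the deck's bay at the start: black audio cassette, 100 x 64 x 12 mm, 50 g; origin at its centre, x along its 100 mm length, y along its 64 mm width, z its thickness; lying flat.
- tape1: Loose black audio cassette, 100 x 64 x 12 mm, 50 g; origin at its centre, x along its 100 mm length, y along its 64 mm width, z its thickness; starts lying flat on the table, its length roughly away from the robot. May be absent.
- tape2: Loose black audio cassette, 100 x 64 x 12 mm, 50 g; origin at its centre, x along its 100 mm length, y along its 64 mm width, z its thickness; starts lying flat on the table, its length roughly away from the robot. May be absent.
- tape3: Loose black audio cassette, 100 x 64 x 12 mm, 50 g; origin at its centre, x along its 100 mm length, y along its 64 mm width, z its thickness; starts lying flat on the table, its length roughly away from the robot. May be absent.
- tape4: Loose black audio cassette, 100 x 64 x 12 mm, 50 g; origin at its centre, x along its 100 mm length, y along its 64 mm width, z its thickness; starts lying flat on the table, its length roughly away from the robot. May be absent.
- tape5: Loose black audio cassette, 100 x 64 x 12 mm, 50 g; origin at its centre, x along its 100 mm length, y along its 64 mm width, z its thickness; starts lying flat on the table, its length roughly away from the robot. May be absent.
- stand: Pale wooden block, fixed to the table, on which the cassettes are piled: same outline as a cassette, 100 (x) x 64 (y) x 16 mm high; origin at the centre of its underside, z up.
- stand_top (a point): Centre of the stand's top face, 16 mm above the table.
- tin: Bystander: closed round metal candle tin, 60 mm across, 48 mm high, 280 g, somewhere among the cassettes; origin at the centre of its underside.

How it is judged (in metres and radians):
On the way, in this order (a step that is already met when the one before it is completed fails the run):
1. the wind key is down, the play key has popped up, for two seconds (value of joint key_wind above 0.008 m and value of joint key_play below 0.002 m), for 2 s.
2. the stop key is down and the wind key has popped up (value of joint key_stop above 0.008 m and value of joint each of key_wind, key_play below 0.002 m), for 0.2 s.
3. the cassette from the bay and all loose cassettes are piled squarely on the stand (horizontal distance between each of tape0, tape1, tape2, tape3, tape4, tape5 and stand_top below 0.009 m and angle between the x axis of each of tape0, tape1, tape2, tape3, tape4, tape5 and the x axis of stand, either way round below 0.14 rad and angle between the z axis of each of tape0, tape1, tape2, tape3, tape4, tape5 and the z axis of stand, either way round below 0.09 rad and linear speed of each of tape0, tape1, tape2, tape3, tape4, tape5 below 0.03 m/s), for 0.3 s.
4. the radio key is down and the stop key has popped up (value of joint key_radio above 0.008 m and value of joint key_stop below 0.002 m), for 0.2 s.
At the end, for the whole second after the job is handed in: Every cassette present lies at rest and flat (within 5 degrees) in one pile on the stand, its centre within 9 mm of the stand's centre seen from above and its length within 8 degrees of the stand's; the radio key is down by more than 8 mm and the other three keys are up (less than 2 mm down) (all of step 3 and all of step 4 and value of joint each of key_play, key_wind below 0.002 m); the robot touches nothing.
It fails at once if the cassette from the bay was out of it with the play or wind key down (value of joint any of key_play, key_wind above 0.005 m and distance between tape0 and bay above 0.03 m).
It fails at once if the tin was moved more than 5 cm or tipped over (distance of tin from where it was at the start of the episode above 0.05 m or angle between tin's own z axis and vertical above 0.6 rad).
Of tape1, tape2, tape3, tape4, tape5 only 3 to 5 are there at a start; the rules pass over those that are not, and their reading is None.
At some moment in a run one of tape1, tape2, tape3, tape4, tape5 may be knocked a few centimetres aside while the robot is not near it.
Once in a run the grip may slacken for a moment while it holds something.
It also fails if it takes over 210 s, if anything falls off the work surface, if the arm or the gripper's body presses on something with over 40 N, if the wrist force passes 120 N, or if a joint passes its speed limit or range.

## Working session

There is one attempt and no reset: what is moved stays moved. The work goes in short steps, Python scripts to look and compute and a tool call to move; the robot and the scene stay as the last step left them, time stands still between calls to the robot, and variables do not carry over. Pictures are saved under pics/ and viewed, and the job is handed in when it is done.

Besides the shell and the picture viewer there is one more tool, called by a JSON object that holds its "fn" and its "kwargs", one argument or row to a line. jog_arm: Moves the arm, as the interface text tells. Its arguments: {"type":"object","properties":{"commands":{"type":"array","items":{"type":"array","items":{"type":"number"}}}},"required":["commands"]}

```bash
mkdir -p pics; cat > h.py <<'E'
import numpy as np, cv2
from bench import manip
def save(cam,name):
    im=manip.read_camera(cam); cv2.imwrite(f'pics/{name}.png',im[:,:,::-1]); return im
def cal(cam):
    c=manip.calibration(cam); f=200/np.tan(np.radians(c['vfov'])/2)
    return f,c['cx'],c['cy'],np.array(c['R']),np.array(c['t'])
def proj(cam,P):
    f,cx,cy,R,t=cal(cam); P=np.atleast_2d(P); C=P@R.T+t
    return np.c_[f*C[:,0]/C[:,2]+cx, f*C[:,1]/C[:,2]+cy]
def unproj(cam,uv,z):
    f,cx,cy,R,t=cal(cam); uv=np.atleast_2d(uv).astype(float)
    d=np.c_[(uv[:,0]-cx)/f,(uv[:,1]-cy)/f,np.ones(len(uv))]@R
    o=-R.T@t
    s=(z-o[2])/d[:,2]
    return o+d*s[:,None]
E
python3 - <<'E'
from h import *
s=manip.observe(); print(s)
for c in('top','side'):
    print(manip.calibration(c)); save(c,c+'0')
E
```

```text
{'t': 0.0, 'joint_positions': array([-1.39928911e+00,  2.63523939e-01, -4.89553520e-02,  1.25939408e+00,
        3.55274382e-05,  1.41551396e+00]), 'qd': array([-0.00058531,  0.00158957, -0.0018035 , -0.00061191,  0.00059097,
       -0.00025393]), 'joint_torque': array([-4.87816375e-03, -6.37603641e+01,  3.84571838e+01,  1.35475426e-02,
       -2.44938965e-04,  1.04759158e-05]), 'tool_pos': array([ 168.48711989, -496.89434177,  195.41783322]), 'eef_rot': array([-5.38647870e-04,  9.86680602e-01,  1.62668680e-01,  1.33944663e-05]), 'wrist_force': array([-1.04622678,  0.53113023, -0.75423461]), 'moment': array([-0.02065308,  0.02144498, -0.01064754]), 'opening': 85.33294050322355}
{'vfov': 52.413181731658504, 'cx': 318.2064648579021, 'cy': 204.3718919069205, 'R': array([[-0.01711303, -0.99984281,  0.00463741],
       [-0.98428482,  0.01603108, -0.17585901],
       [ 0.17575702, -0.00757401, -0.98440444]]), 't': array([ -61.92840978,  516.29726973, 1016.73621352])}
{'vfov': 57.11108293680619, 'cx': 317.7225710340467, 'cy': 199.1875271899659, 'R': array([[ 0.98362382, -0.18015461, -0.00533894],
       [-0.1152509 , -0.60593018, -0.78712506],
       [ 0.13856918,  0.77485027, -0.61677033]]), 't': array([-523.33344511,   97.16140762,  869.45774134])}
```

View pics/top0.png

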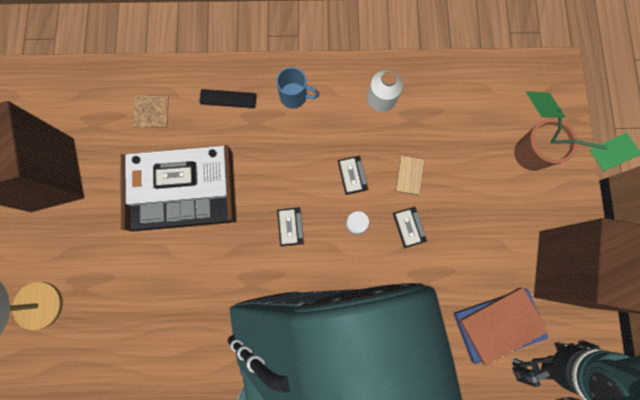

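View pics/side0.png

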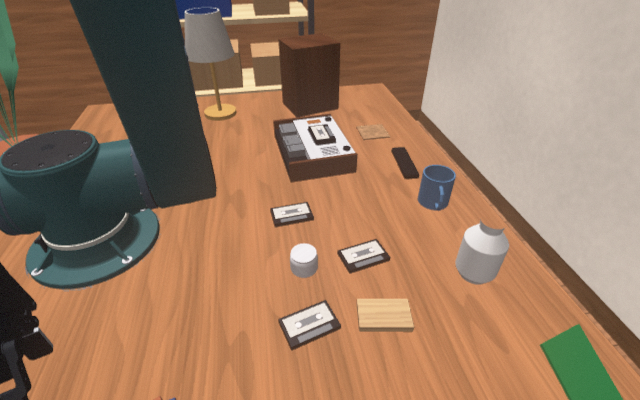

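```bash
cat >> h.py <<'E'
def regs(name,cam,z=None,minscore=0.0):
    out=[]
    for r in manip.regions_of(name,cam):
        m=r['region'].astype(np.uint8)
        if r['score']<minscore or m.sum()<15: continue
        cs,_=cv2.findContours(m,cv2.RETR_EXTERNAL,cv2.CHAIN_APPROX_NONE)
        c=max(cs,key=cv2.contourArea)[:,0,:]
        d=dict(score=r['score'],box=r['box'],n=int(m.sum()))
        if z is not None:
            P=unproj(cam,c,z)[:,:2].astype(np.float32)
            (cx,cy),(w,h),a=cv2.minAreaRect(P)
            if w<h: w,h,a=h,w,a-90
            M=np.argwhere(m)[:,::-1]; Q=unproj(cam,M,z)[:,:2]
            d.update(rect=(round(cx,1),round(cy,1),round(w,1),round(h,1),round(((a+90)%180)-90,1)),cen=Q.mean(0).round(1))
            C=np.cov((Q-Q.mean(0)).T); e,v=np.linalg.eigh(C); d['pca']=round(float((np.degrees(np.arctan2(v[1,1],v[0,1]))+90)%180-90),1)
        out.append(d)
    return out
def show(name,cam,z=None,ms=0.0):
    for d in regs(name,cam,z,ms):
        print(cam,name,'s=%.2f'%d['score'],'box',list(map(int,d['box'])),'n',d['n'],'rect',d.get('rect'),'cen',d.get('cen'),'pca',d.get('pca'))
E
python3 - <<'E'
from h import *
for c in('top','side'):
    manip.read_camera(c)
    show('tape1',c,12); show('tape0',c,72); show('stand',c,16); show('tin',c,48); show('deck',c,60)
    for k in('stop','play','wind','radio'): show('key_%s_top'%k,c,62 if k=='play' else 72)
E
```

```text
top tape1 s=0.96 box [337, 154, 29, 39] n 884 rect (601.4, -167.5, 104.9, 67.5, 12.7) cen [ 601.2 -167.2] pca 15.7
top tape1 s=0.95 box [394, 208, 32, 38] n 848 rect (456.9, -313.6, 97.5, 65.0, 13.8) cen [ 456.  -313.5] pca 17.2
top tape1 s=0.89 box [157, 162, 35, 29] n 991 rect (610.8, 321.9, 109.0, 72.0, -85.9) cen [611.4 323.3] pca -84.8
top tape1 s=0.89 box [277, 206, 24, 40] n 899 rect (462.6, 3.9, 100.3, 66.5, 5.0) cen [461.7   4.5] pca 3.8
top tape0 s=0.96 box [337, 154, 29, 39] n 884 rect (586.2, -161.7, 99.1, 63.8, 12.7) cen [ 586.  -161.4] pca 15.7
top tape0 s=0.95 box [394, 208, 32, 38] n 848 rect (449.8, -299.7, 92.1, 61.4, 13.8) cen [ 448.9 -299.6] pca 17.2
top tape0 s=0.89 box [157, 162, 35, 29] n 991 rect (595.1, 300.6, 103.0, 68.0, -85.9) cen [595.6 301.8] pca -84.8
top tape0 s=0.89 box [277, 206, 24, 40] n 899 rect (455.1, 0.2, 94.8, 62.8, 5.0) cen [454.3   0.8] pca 3.8
top stand s=0.94 box [394, 153, 28, 41] n 882 rect (599.2, -322.0, 104.6, 67.3, -9.3) cen [ 599.4 -321.7] pca -12.1
top tin s=0.92 box [345, 212, 24, 20] n 403 rect (465.6, -170.2, 57.1, 55.1, 88.3) c
[... 2004 characters left out ...]
e tin s=0.71 box [289, 242, 28, 35] n 808 rect (467.2, -195.5, 91.5, 55.8, 83.0) cen [ 466.1 -196.9] pca 84.0
side deck s=0.79 box [274, 111, 82, 73] n 3821 rect (563.8, 254.2, 372.3, 210.0, -86.0) cen [557.5 224.8] pca -85.7
side key_stop_top s=0.73 box [283, 122, 13, 17] n 178 rect (495.7, 334.3, 80.1, 49.1, -84.7) cen [496.3 333.3] pca 89.7
side key_play_top s=0.42 box [284, 135, 14, 5] n 68 rect (498.2, 301.4, 53.5, 29.5, 15.1) cen [498.7 301.9] pca 16.0
side key_wind_top s=0.44 box [287, 137, 16, 9] n 87 rect (500.6, 253.8, 50.9, 34.0, 14.5) cen [501.5 254. ] pca 22.6
side key_radio_top s=0.47 box [286, 143, 18, 13] n 203 rect (503.9, 202.0, 69.0, 49.9, -89.1) cen [504.2 201.6] pca 82.2
```

{"fn": "jog_arm", "kwargs": {
  "commands": [
    [0.067,0.151,0,0,0,15,0],
    [0.067,0.151,0,0,0,15,0],
    [0.067,0.151,0,0,0,15,0],
    [0.067,0.151,0,0,0,15,0],
    [0.067,0.151,0,0,0,15,0]
  ]
}}

```text
t: 1.52
tool_pos: [236.8, -340.7, 196.3]
eef_rot: [-0.001, 0.957, 0.292, 0.0]
wrist_force: [-0.4, -2.0, 1.7]
opening: 25.6
```

{"fn": "jog_arm", "kwargs": {
  "commands": [
    [0.067,0.151,0,0,0,15,0],
    [0.067,0.151,0,0,0,15,0],
    [0.067,0.151,0,0,0,15,0],
    [0.067,0.151,0,0,0,15,0],
    [0.067,0.151,0,0,0,15,0]
  ]
}}

```text
t: 1.93
tool_pos: [303.9, -189.7, 196.2]
eef_rot: [-0.0, 0.91, 0.415, 0.001]
wrist_force: [0.2, -0.8, 0.3]
opening: -0.1
```

{"fn": "jog_arm", "kwargs": {
  "commands": [
    [0.067,0.151,0,0,0,15,0],
    [0.067,0.151,0,0,0,15,0],
    [0.067,0.151,0,0,0,15,0],
    [0.067,0.151,0,0,0,15,0],
    [0.067,0.151,0,0,0,15,0]
  ]
}}

```text
t: 2.35
tool_pos: [370.7, -40.0, 196.0]
eef_rot: [-0.0, 0.848, 0.53, 0.001]
wrist_force: [-0.7, -0.2, 1.1]
opening: 0.1
```

{"fn": "jog_arm", "kwargs": {
  "commands": [
    [0.067,0.151,0,0,0,15,0],
    [0.067,0.151,0,0,0,15,0],
    [0.067,0.151,0,0,0,15,0],
    [0.067,0.151,0,0,0,15,0],
    [0.067,0.151,0,0,0,15,0]
  ]
}}

```text
t: 2.77
tool_pos: [438.4, 111.8, 195.6]
eef_rot: [-0.0, 0.772, 0.636, 0.001]
wrist_force: [-0.4, -1.5, -1.4]
opening: 0.1
```

{"fn": "jog_arm", "kwargs": {
  "commands": [
    [0.064,0.152,-0.1,0,0,15.6,0],
    [0.064,0.152,-0.1,0,0,15.6,0],
    [0.064,0.152,-0.1,0,0,15.6,0],
    [0.064,0.152,-0.1,0,0,15.6,0],
    [0.064,0.152,-0.1,0,0,15.6,0]
  ]
}}

```text
t: 3.18
tool_pos: [500.9, 261.1, 93.6]
eef_rot: [-0.0, 0.68, 0.734, -0.0]
wrist_force: [-0.2, 0.3, -0.0]
opening: -0.1
```

```bash
cat >> h.py <<'E'
def st():
    s=manip.observe(); w,x,y,z=s['eef_rot']
    yv=np.array([2*(x*y-w*z),1-2*(x*x+z*z),2*(y*z+w*x)])
    zv=np.array([2*(x*z+w*y),2*(y*z-w*x),1-2*(x*x+y*y)])
    print('t %.2f'%s['t'],'pos',s['tool_pos'].round(1),'yAng %.1f'%(np.degrees(np.arctan2(yv[1],yv[0]))%180),'z',zv.round(3),'F',s['wrist_force'].round(1),'open %.1f'%s['opening'],'q',s['joint_positions'].round(2))
E
python3 - <<'E'
from h import *
st()
save('top','top1'); 
show('key_wind_top','top',72); show('key_play_top','top',62);show('key_stop_top','top',72);show('tape1','top',12)
save('side','side1'); st()
E
```

```text
t 3.18 pos [500.9 261.1  93.6] yAng 4.4 z [-0.001 -0.    -1.   ] F [-0.2  0.3 -0. ] open -0.1 q [ 0.34  0.38 -0.16  1.03  0.    1.83]
top key_wind_top s=0.64 box [182, 199, 11, 22] n 197 rect (500.3, 260.5, 48.4, 30.3, 2.1) cen [498.6 258.5] pca -12.9
top key_stop_top s=0.77 box [142, 207, 17, 16] n 211 rect (485.0, 353.5, 52.2, 30.7, 89.1) cen [483.3 356.6] pca 76.5
top key_stop_top s=0.64 box [395, 154, 27, 40] n 877 rect (584.4, -307.1, 97.2, 64.5, -10.9) cen [ 584.5 -307.8] pca -7.5
top tape1 s=0.88 box [338, 153, 31, 41] n 880 rect (601.3, -166.8, 101.8, 68.6, 10.8) cen [ 600.3 -167. ] pca 10.6
top tape1 s=0.79 box [277, 207, 24, 39] n 867 rect (462.5, 5.2, 100.0, 63.8, 5.1) cen [461.1   5.3] pca 7.1
top tape1 s=0.79 box [396, 206, 30, 41] n 873 rect (456.9, -314.9, 100.5, 64.7, 15.6) cen [ 456.3 -314.4] pca 13.0
t 3.48 pos [500.7 258.   96.6] yAng 4.3 z [ 0.001  0.    -1.   ] F [0.2 0.1 0.8] open 0.1 q [ 0.33  0.37 -0.16  1.04 -0.    1.83]
```

View pics/top1.png

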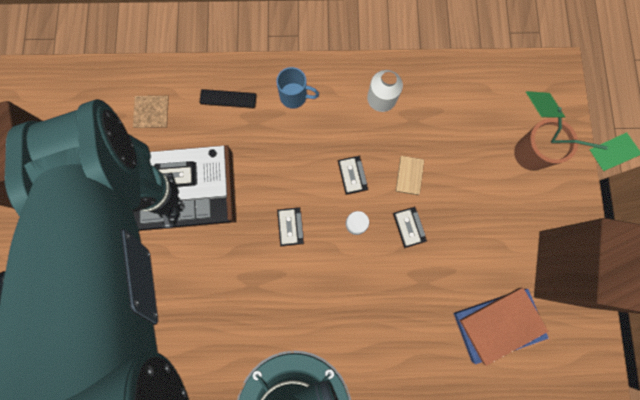

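View pics/side1.png

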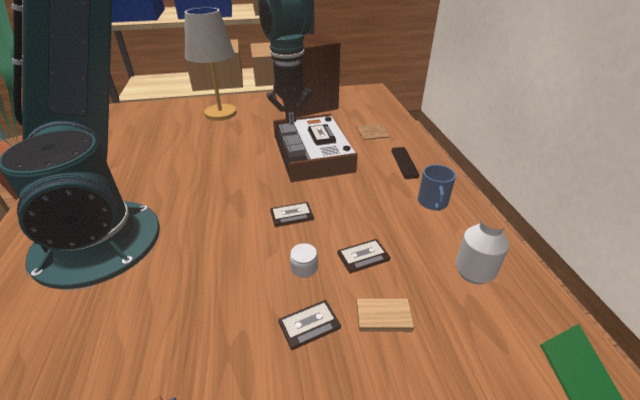

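{"fn": "jog_arm", "kwargs": {
  "commands": [
    [0,0.001,-0.018,0,0,0,0],
    [0,0.001,-0.025,0,0,0,0],
    [0,0.001,-0.03,0,0,0,0],
    [0,0.001,-0.033,0,0,0,0],
    [0,0.001,-0.034,0,0,0,0]
  ]
}}

```text
t: 3.9
tool_pos: [500.5, 259.4, 62.0]
eef_rot: [0.0, 0.68, 0.733, -0.0]
wrist_force: [0.0, 0.3, -0.3]
opening: -0.0
```

{"fn": "jog_arm", "kwargs": {
  "commands": [
    [0,0,-0.001,0,0,0,0],
    [0,0,-0.001,0,0,0,0]
  ]
}}

```text
t: 4.07
tool_pos: [500.7, 259.8, 61.2]
eef_rot: [0.0, 0.68, 0.733, 0.0]
wrist_force: [0.2, 0.3, 0.2]
opening: 0.1
```

```bash
python3 - <<'E'
from h import *
st()
save('side','side2'); save('top','top2');st()
im=cv2.imread('pics/side2.png')[90:190,250:370]; cv2.imwrite('pics/side2c.png',cv2.resize(im,None,fx=6,fy=6,interpolation=cv2.INTER_CUBIC))
E
```

```text
t 4.07 pos [500.7 259.8  61.2] yAng 4.3 z [ 0.  0. -1.] F [0.2 0.3 0.2] open 0.1 q [ 0.33  0.4  -0.22  0.95  0.    1.83]
t 4.17 pos [500.7 259.8  61.2] yAng 4.3 z [ 0.  0. -1.] F [-0.1  0.8 -0. ] open 0.4 q [ 0.33  0.4  -0.22  0.95  0.    1.83]
```

View pics/side2c.png

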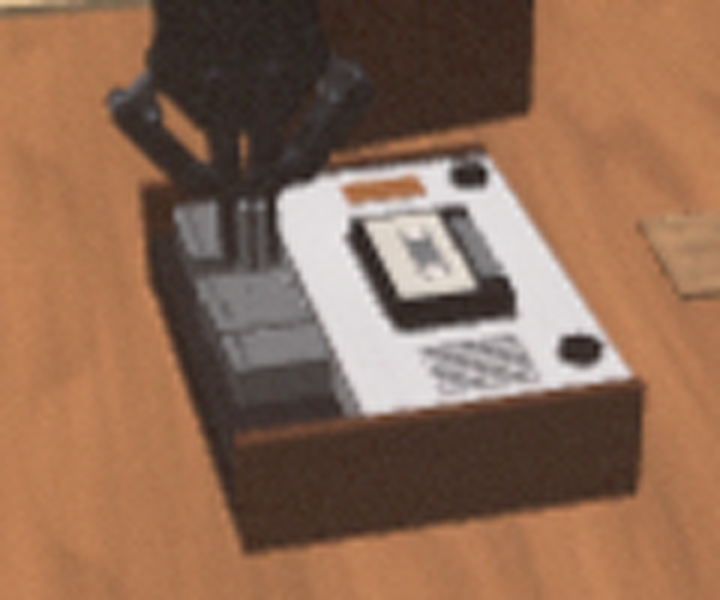

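```bash
python3 - <<'E'
from h import *
print(proj('side',[[500.7,259.8,61.2],[500.7,259.8,80]]),proj('top',[[500.7,259.8,61.2]]))
o=np.array([565.1,295.8]);a=np.radians(4.3);R=np.array([[np.cos(a),-np.sin(a)],[np.sin(a),np.cos(a)]])
im=cv2.imread('pics/side0.png');im2=cv2.imread('pics/top0.png')
S=6
for cam,im,(x0,y0,w,h),n in(('side',im,(250,90,120,100),'s'),('top',im2,(110,135,140,105),'t')):
    s=6 if n=='s' else 5
    c=cv2.resize(im[y0:y0+h,x0:x0+w],None,fx=s,fy=s,interpolation=cv2.INTER_CUBIC)
    for k,(dy,wd,z) in dict(stop=(58.5,60,72),play=(7.5,36,62),wind=(-31.5,36,72),radio=(-70.5,36,72)).items():
        P=np.array([[-66+sx*24,dy+sy*wd/2] for sx,sy in((-1,-1),(1,-1),(1,1),(-1,1))])@R.T+o
        uv=(proj(cam,np.c_[P,np.full(4,z)])-[x0,y0]+0.5)*s
        cv2.polylines(c,[uv.astype(int)],True,(0,255,0),1)
    P=np.array([[30+sx*32,sy*50] for sx,sy in((-1,-1),(1,-1),(1,1),(-1,1))])@R.T+o
    for z in(60,72):
        uv=(proj(cam,np.c_[P,np.full(4,z)])-[x0,y0]+0.5)*s; cv2.polylines(c,[uv.astype(int)],True,(0,255,255),1)
    P=np.array([[sx*100,sy*142] for sx,sy in((-1,-1),(1,-1),(1,1),(-1,1))])@R.T+o
    uv=(proj(cam,np.c_[P,np.full(4,60)])-[x0,y0]+0.5)*s; cv2.polylines(c,[uv.astype(int)],True,(0,0,255),1)
    cv2.imwrite(f'pics/ov_{n}.png',c)
E
```

```text
[[291.73192684 143.80268637]
 [291.4218289  138.22834615]] [[189.59605728 210.94644854]]
```

View pics/ov_s.png

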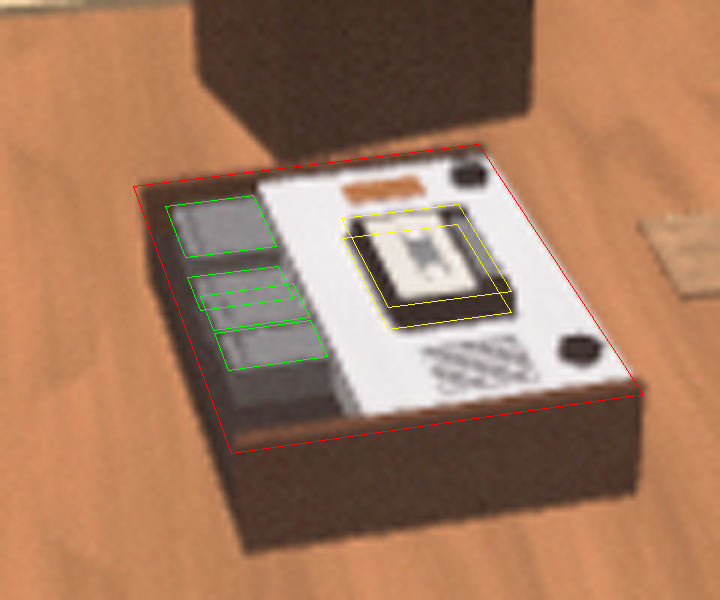

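View pics/ov_t.png

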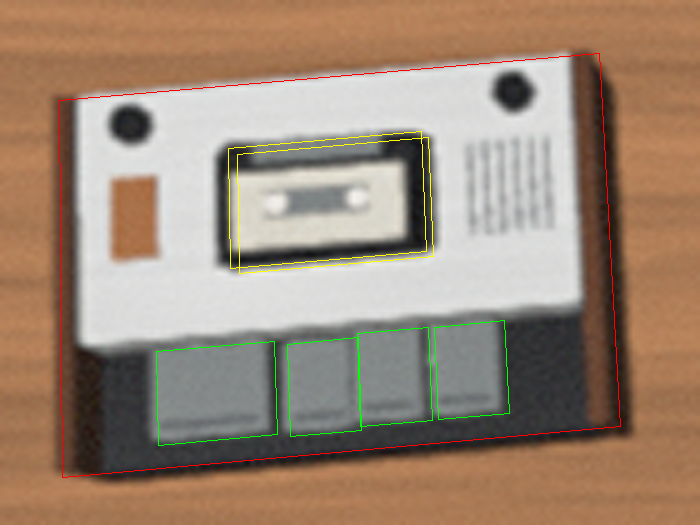

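```bash
python3 - <<'E'
from h import *
im=cv2.imread('pics/top2.png')
cv2.imwrite('pics/top2c.png',cv2.resize(im[135:240,110:250],None,fx=5,fy=5,interpolation=cv2.INTER_CUBIC))
E
```

```text
(no output)
```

View pics/top2c.png

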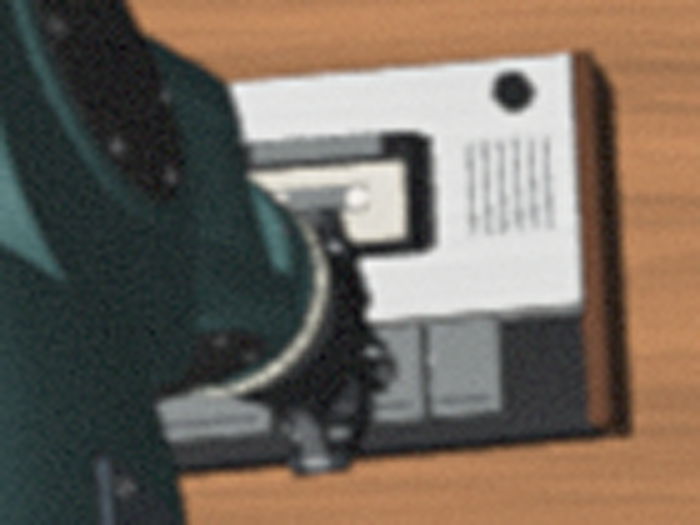

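```bash
python3 - <<'E'
from h import *
for cam,(x0,y0,w,h),s in(('side',(230,0,120,190),4),('top',(50,95,200,145),4)):
    im=cv2.imread(f'pics/{cam}2.png')
    c=cv2.resize(im[y0:y0+h,x0:x0+w],None,fx=s,fy=s,interpolation=cv2.INTER_CUBIC)
    for z in range(61,300,20):
        for dy,col in((0,(0,0,255)),(40,(0,255,255))):
            uv=(proj(cam,[500.7,259.8+dy,z])[0]-[x0,y0]+.5)*s
            cv2.circle(c,tuple(uv.astype(int)),2,col,-1)
    cv2.imwrite(f'pics/ax_{cam}.png',c)
E
```

```text
(no output)
```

View pics/ax_side.png

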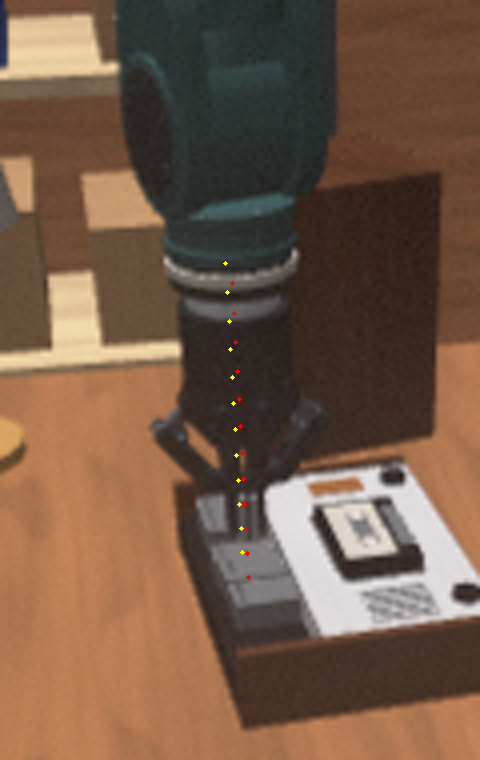

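View pics/ax_top.png

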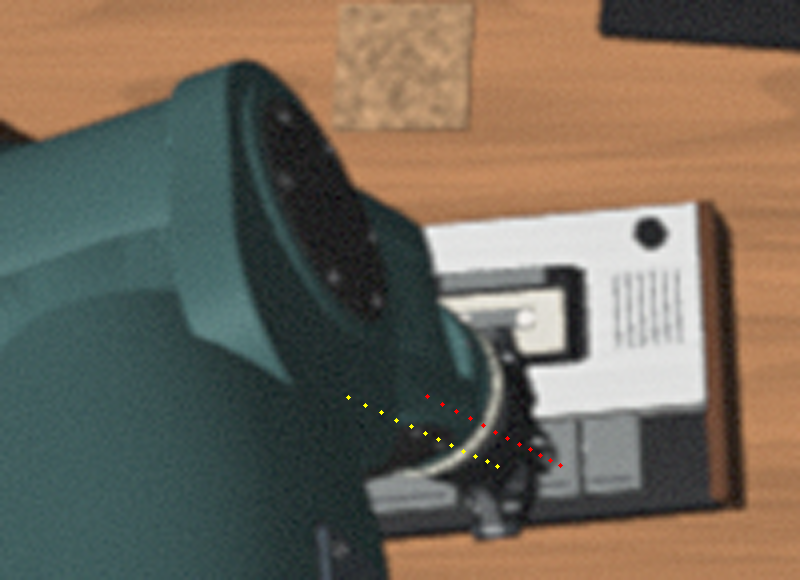

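```bash
cat >> h.py <<'E'
def tri(uvs,uvt):
    A=[];b=[]
    rows=[]
    for cam,uv in(('side',uvs),('top',uvt)):
        f,cx,cy,R,t=cal(cam); d=R.T@np.array([(uv[0]-cx)/f,(uv[1]-cy)/f,1]); d/=np.linalg.norm(d); o=-R.T@t
        P=np.eye(3)-np.outer(d,d); A.append(P); b.append(P@o)
    X=np.linalg.solve(sum(A),sum(b)); 
    return X, [float(np.linalg.norm(Ai@X-bi)) for Ai,bi in zip(A,b)]
E
python3 - <<'E'
from h import *
print(tri((230+170/4,428/4),(50+490/4,95+520/4)))
print(tri((230+313/4,412/4),(50+515/4,95+360/4)))
im=cv2.imread('pics/top2.png')
cv2.imwrite('pics/top2d.png',cv2.resize(im[170:240,140:210],None,fx=8,fy=8,interpolation=cv2.INTER_CUBIC))
im=cv2.imread('pics/side2.png')
cv2.imwrite('pics/side2d.png',cv2.resize(im[90:160,260:330],None,fx=8,fy=8,interpolation=cv2.INTER_CUBIC))
E
```

```text
(array([450.95349572, 259.14356351, 182.51814808]), [1.9294246681884093, 1.9294246681884055])
(array([545.44981898, 246.27755513, 190.62536713]), [6.147248462111048, 6.147248462111052])
```

View pics/top2d.png

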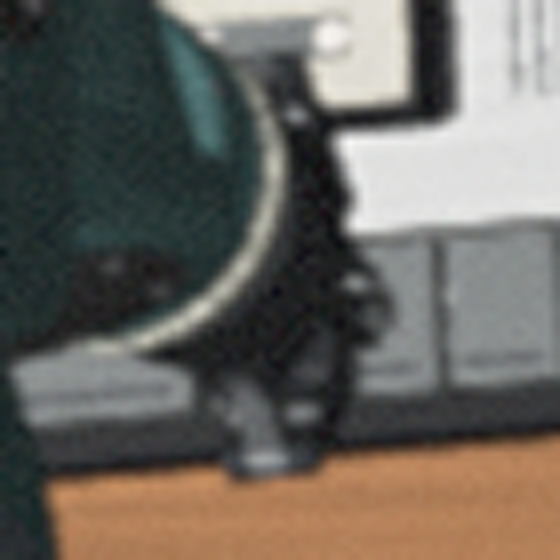

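View pics/side2d.png

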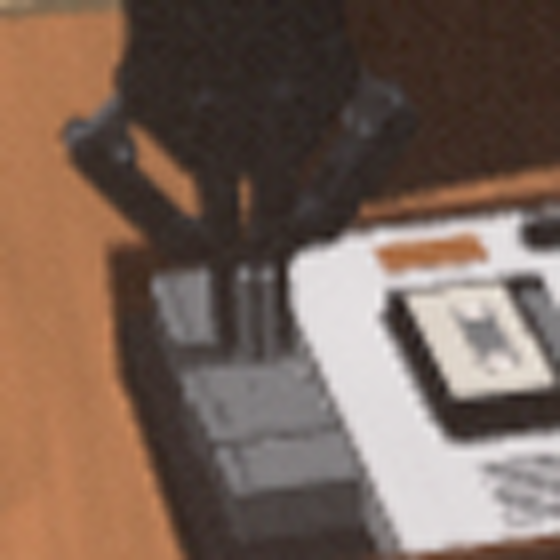

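{"fn": "jog_arm", "kwargs": {
  "commands": [
    [0,0,-0.005,0,0,0,0],
    [0,0,-0.005,0,0,0,0]
  ]
}}

```text
t: 4.33
tool_pos: [500.3, 259.7, 55.3]
eef_rot: [-0.0, 0.68, 0.733, -0.0]
wrist_force: [-0.4, 0.4, -0.3]
opening: -0.1
```

{"fn": "jog_arm", "kwargs": {
  "commands": [
    [0,0,-0.005,0,0,0,0],
    [0,0,-0.005,0,0,0,0]
  ]
}}

```text
t: 4.5
tool_pos: [500.2, 259.7, 50.0]
eef_rot: [-0.0, 0.68, 0.733, -0.0]
wrist_force: [-0.1, -0.4, 0.8]
opening: -0.1
```

```bash
python3 - <<'E'
from h import *
st()
im=save('side','side3')[:,:,::-1];st()
cv2.imwrite('pics/side3d.png',cv2.resize(im[90:160,260:330],None,fx=8,fy=8,interpolation=cv2.INTER_CUBIC))
E
```

```text
t 4.50 pos [500.2 259.7  50. ] yAng 4.3 z [-0.001 -0.    -1.   ] F [-0.1 -0.4  0.8] open -0.1 q [ 0.33  0.41 -0.24  0.92 -0.    1.83]
t 4.55 pos [500.2 259.7  50.3] yAng 4.3 z [-0.001 -0.    -1.   ] F [ 0.2 -0.3  0. ] open 0.2 q [ 0.33  0.41 -0.23  0.93  0.    1.83]
```

View pics/side3d.png

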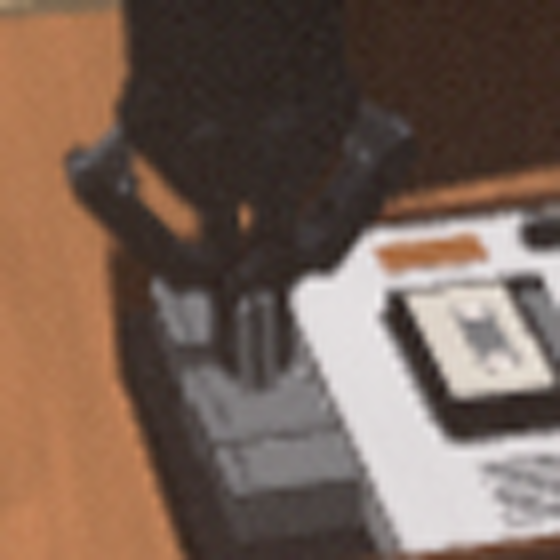

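{"fn": "jog_arm", "kwargs": {
  "commands": [
    [0,0,-0.005,0,0,0,0],
    [0,0,-0.005,0,0,0,0]
  ]
}}

```text
t: 4.72
tool_pos: [500.2, 259.7, 45.1]
eef_rot: [-0.0, 0.68, 0.733, -0.0]
wrist_force: [-0.6, -0.1, 0.6]
opening: -0.0
```

{"fn": "jog_arm", "kwargs": {
  "commands": [
    [0,0,-0.003,0,0,0,0],
    [0,0,-0.003,0,0,0,0]
  ]
}}

```text
t: 4.88
tool_pos: [500.3, 259.7, 42.4]
eef_rot: [-0.0, 0.68, 0.733, -0.0]
wrist_force: [-0.7, -0.9, 0.4]
opening: -0.2
```

{"fn": "jog_arm", "kwargs": {
  "commands": [
    [0,0,-0.002,0,0,0,0],
    [0,0,-0.002,0,0,0,0]
  ]
}}

```text
t: 5.05
tool_pos: [500.4, 259.7, 40.6]
eef_rot: [-0.0, 0.68, 0.733, -0.0]
wrist_force: [-0.2, -0.0, 0.4]
opening: 0.0
```

{"fn": "jog_arm", "kwargs": {
  "commands": [
    [0,0,-0.002,0,0,0,0],
    [0,0,-0.002,0,0,0,0]
  ]
}}

```text
t: 5.22
tool_pos: [500.4, 259.8, 38.6]
eef_rot: [-0.0, 0.68, 0.733, -0.0]
wrist_force: [-0.6, -0.1, -0.3]
opening: 0.1
```

```bash
python3 - <<'E'
from h import *
st()
im=save('side','side4')[:,:,::-1];st()
cv2.imwrite('pics/side4d.png',cv2.resize(im[90:160,260:330],None,fx=8,fy=8,interpolation=cv2.INTER_CUBIC))
E
```

```text
t 5.22 pos [500.4 259.8  38.6] yAng 4.3 z [-0. -0. -1.] F [-0.6 -0.1 -0.3] open 0.1 q [ 0.33  0.42 -0.25  0.9   0.    1.83]
t 5.27 pos [500.5 259.7  38.8] yAng 4.3 z [-0. -0. -1.] F [-0.7 -0.7 -0.1] open 0.0 q [ 0.33  0.42 -0.25  0.9  -0.    1.83]
```

View pics/side4d.png

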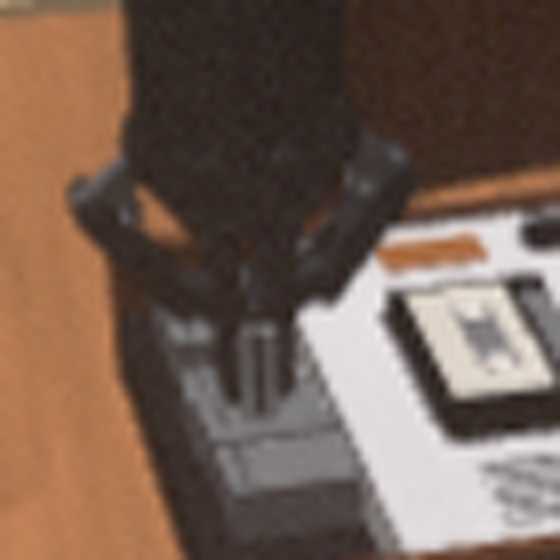

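{"fn": "jog_arm", "kwargs": {
  "commands": [
    [0,0,-0.002,0,0,0,0],
    [0,0,-0.002,0,0,0,0]
  ]
}}

```text
t: 5.43
tool_pos: [500.5, 259.8, 36.6]
eef_rot: [-0.0, 0.68, 0.733, -0.0]
wrist_force: [-0.3, -0.2, -0.5]
opening: 0.4
```

{"fn": "jog_arm", "kwargs": {
  "commands": [
    [0,0,-0.002,0,0,0,0],
    [0,0,-0.002,0,0,0,0]
  ]
}}

```text
t: 5.6
tool_pos: [500.6, 259.8, 34.7]
eef_rot: [0.0, 0.68, 0.733, 0.0]
wrist_force: [0.4, 0.8, -0.2]
opening: 0.0
```

{"fn": "jog_arm", "kwargs": {
  "commands": [
    [0,0,-0.002,0,0,0,0],
    [0,0,-0.002,0,0,0,0]
  ]
}}

```text
t: 5.77
tool_pos: [500.6, 259.8, 32.7]
eef_rot: [0.0, 0.68, 0.733, 0.0]
wrist_force: [-0.3, 0.5, 0.3]
opening: 0.3
```

{"fn": "jog_arm", "kwargs": {
  "commands": [
    [0,0,-0.002,0,0,0,0],
    [0,0,-0.002,0,0,0,0]
  ]
}}

```text
t: 5.93
tool_pos: [500.5, 259.8, 30.6]
eef_rot: [-0.0, 0.68, 0.733, -0.0]
wrist_force: [-0.2, 0.5, 0.4]
opening: 0.1
```

```bash
python3 - <<'E'
from h import *
im=save('side','side5')[:,:,::-1];im2=save('top','top5')[:,:,::-1];st()
cv2.imwrite('pics/side5d.png',np.hstack([cv2.resize(im[90:160,270:320],None,fx=8,fy=8,interpolation=cv2.INTER_CUBIC),cv2.resize(im2[170:240,160:210],None,fx=8,fy=8,interpolation=cv2.INTER_CUBIC)]))
E
```

```text
t 6.03 pos [500.5 259.7  30.7] yAng 4.3 z [-0. -0. -1.] F [-0.2 -0.5 -0.5] open -0.2 q [ 0.33  0.43 -0.27  0.88  0.    1.83]
```

View pics/side5d.png

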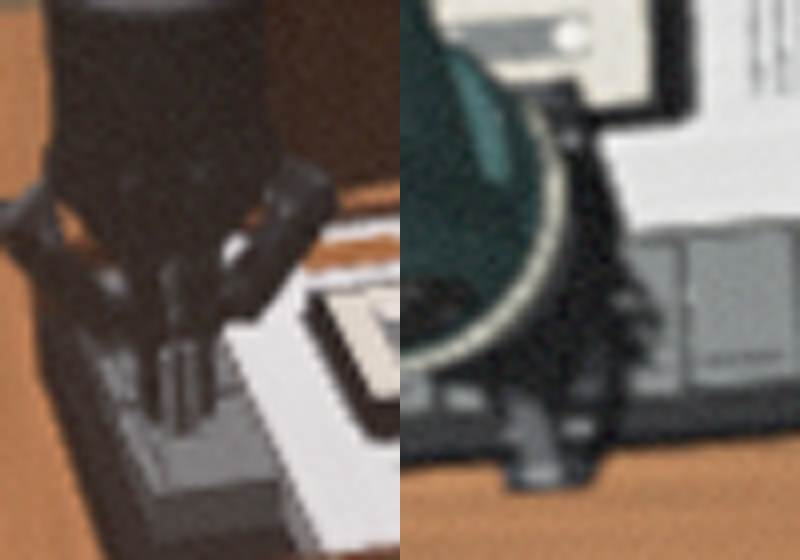

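{"fn": "jog_arm", "kwargs": {
  "commands": [
    [0,0,-0.001,0,0,0,0],
    [0,0,-0.001,0,0,0,0]
  ]
}}

```text
t: 6.2
tool_pos: [500.5, 259.8, 29.7]
eef_rot: [-0.0, 0.68, 0.733, -0.0]
wrist_force: [0.5, -0.1, -0.5]
opening: -0.2
```

{"fn": "jog_arm", "kwargs": {
  "commands": [
    [0,0,-0.001,0,0,0,0],
    [0,0,-0.001,0,0,0,0]
  ]
}}

```text
t: 6.37
tool_pos: [500.5, 259.8, 28.8]
eef_rot: [-0.0, 0.68, 0.733, -0.0]
wrist_force: [0.0, -0.8, -0.6]
opening: -0.3
```

```bash
python3 - <<'E'
from h import *
st();im=save('side','side6')[:,:,::-1];im2=save('top','top6')[:,:,::-1];st()
print(manip.observe()['joint_torque'].round(1), manip.observe()['moment'].round(2))
cv2.imwrite('pics/side6d.png',np.hstack([cv2.resize(im[90:160,270:320],None,fx=8,fy=8,interpolation=cv2.INTER_CUBIC),cv2.resize(im2[170:240,160:210],None,fx=8,fy=8,interpolation=cv2.INTER_CUBIC)]))
E
```

```text
t 6.37 pos [500.5 259.8  28.8] yAng 4.3 z [-0. -0. -1.] F [ 0.  -0.8 -0.6] open -0.3 q [ 0.33  0.43 -0.27  0.87  0.    1.83]
t 6.47 pos [500.5 259.8  28.8] yAng 4.3 z [-0. -0. -1.] F [ 0.1 -0.6 -0.8] open -0.0 q [ 0.33  0.43 -0.27  0.87  0.    1.83]
[  0.  -73.6  33.   -0.   -0.    0. ] [ 0.04  0.03 -0.01]
```

View pics/side6d.png

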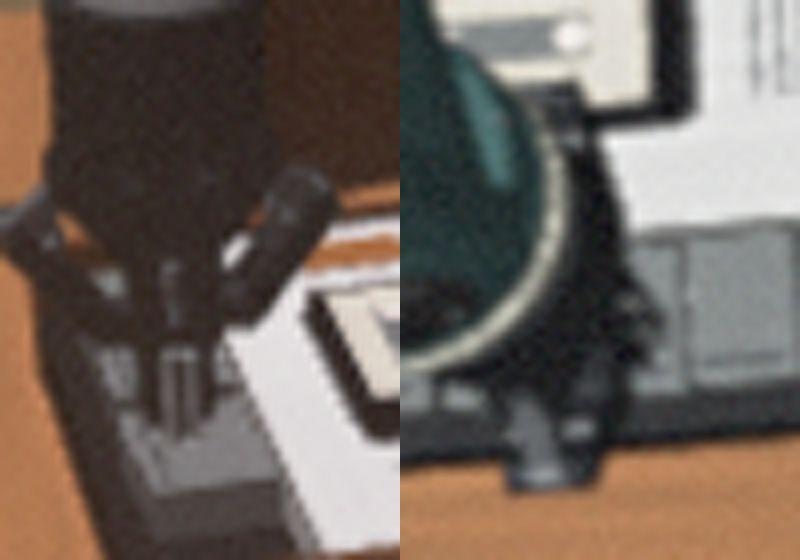

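{"fn": "jog_arm", "kwargs": {
  "commands": [
    [0,0,-0.001,0,0,0,0],
    [0,0,-0.001,0,0,0,0]
  ]
}}

```text
t: 6.63
tool_pos: [500.5, 259.8, 27.8]
eef_rot: [-0.0, 0.68, 0.733, -0.0]
wrist_force: [-0.6, 0.3, 0.5]
opening: -0.1
```

{"fn": "jog_arm", "kwargs": {
  "commands": [
    [0,0,-0.001,0,0,0,0],
    [0,0,-0.001,0,0,0,0]
  ]
}}

```text
t: 6.8
tool_pos: [500.5, 259.8, 26.8]
eef_rot: [0.0, 0.68, 0.733, 0.0]
wrist_force: [0.4, -0.9, 0.1]
opening: -0.2
```

{"fn": "jog_arm", "kwargs": {
  "commands": [
    [0,0,-0.001,0,0,0,0],
    [0,0,-0.001,0,0,0,0]
  ]
}}

```text
t: 6.97
tool_pos: [500.6, 259.8, 26.6]
eef_rot: [0.0, 0.68, 0.733, 0.0]
wrist_force: [-3.6, -2.2, 12.3]
opening: 0.1
```

```bash
python3 - <<'E'
from h import *
st();im=save('side','side7')[:,:,::-1]
print(manip.observe()['joint_torque'].round(1), manip.observe()['moment'].round(2))
cv2.imwrite('pics/side7d.png',cv2.resize(im[90:160,260:340],None,fx=8,fy=8,interpolation=cv2.INTER_CUBIC))
E
```

```text
t 6.97 pos [500.6 259.8  26.6] yAng 4.3 z [ 0.001  0.    -1.   ] F [-3.6 -2.2 12.3] open 0.1 q [ 0.33  0.43 -0.27  0.87 -0.    1.83]
[ -0.2 -66.5  31.5  -1.9   0.1   0. ] [-0.36  0.88  0.05]
```

View pics/side7d.png

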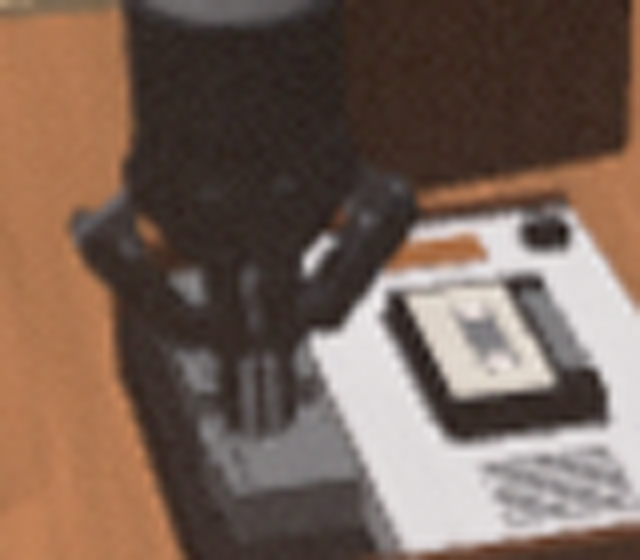

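{"fn": "jog_arm", "kwargs": {
  "commands": [
    [0,0,-0.001,0,0,0,0],
    [0,0,-0.001,0,0,0,0]
  ]
}}

```text
t: 7.18
tool_pos: [500.7, 259.8, 26.4]
eef_rot: [0.0, 0.68, 0.733, 0.001]
wrist_force: [-7.5, -3.4, 26.6]
opening: 0.2
```

{"fn": "jog_arm", "kwargs": {
  "commands": [
    [0,0,0.041,0,0,0,0],
    [0,0,0.082,0,0,0,0],
    [-0.04,-0.02,0.112,0,0,0,0],
    [-0.08,-0.06,0.112,0,0,0,0],
    [-0.12,-0.09,0.112,0,0,0,0]
  ]
}}

```text
t: 7.6
tool_pos: [406.3, 190.2, 136.9]
eef_rot: [0.001, 0.68, 0.734, 0.001]
wrist_force: [-0.4, -1.3, -0.2]
opening: -0.1
```

```bash
python3 - <<'E'
from h import *
st();im=save('side','side8')[:,:,::-1];im2=save('top','top8')[:,:,::-1]
a=cv2.resize(im[100:180,265:345],None,fx=5,fy=5,interpolation=cv2.INTER_CUBIC)
a0=cv2.resize(cv2.imread('pics/side0.png')[100:180,265:345],None,fx=5,fy=5,interpolation=cv2.INTER_CUBIC)
cv2.imwrite('pics/side8d.png',np.hstack([a0,a]))
a=cv2.resize(im2[190:230,130:230],None,fx=7,fy=7,interpolation=cv2.INTER_CUBIC)
a0=cv2.resize(cv2.imread('pics/top0.png')[190:230,130:230],None,fx=7,fy=7,interpolation=cv2.INTER_CUBIC)
cv2.imwrite('pics/top8d.png',np.vstack([a0,a]))
E
```

```text
t 7.60 pos [406.3 190.2 136.9] yAng 4.4 z [ 0.003  0.001 -1.   ] F [-0.4 -1.3 -0.2] open -0.1 q [ 0.26  0.16 -0.35  1.06 -0.    1.75]
```

View pics/side8d.png

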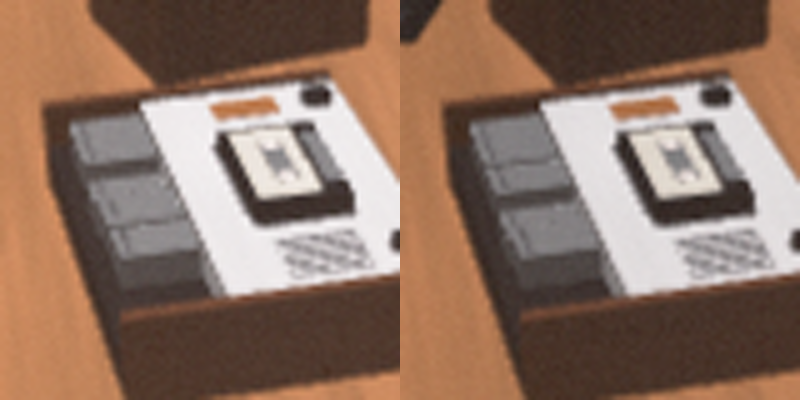

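View pics/top8d.png

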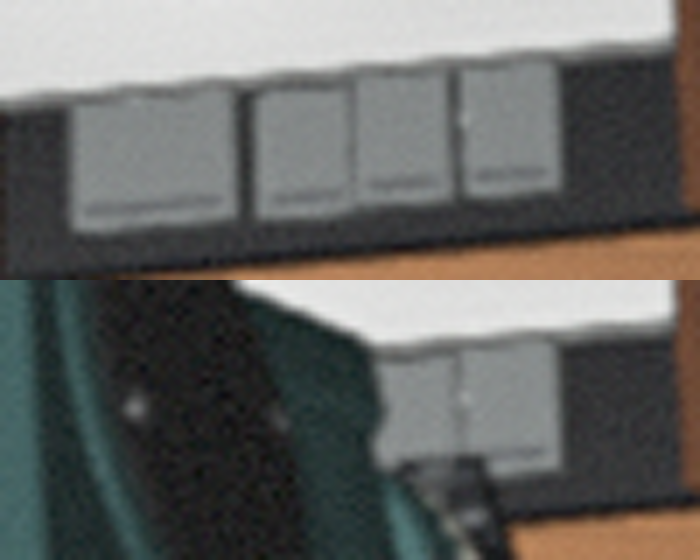

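{"fn": "jog_arm", "kwargs": {
  "commands": [
    [0,0,0,0,0,0,0],
    [0,0,0,0,0,0,0],
    [0,0,0,0,0,0,0]
  ]
}}

```text
t: 7.95
tool_pos: [407.3, 190.9, 135.6]
eef_rot: [0.0, 0.68, 0.733, 0.0]
wrist_force: [-0.9, 0.5, 0.5]
opening: -0.3
```

{"fn": "jog_arm", "kwargs": {
  "commands": [
    [0.018,0.032,-0.01,0,0,0,0],
    [0.036,0.064,-0.02,0,0,0,0],
    [0.054,0.096,-0.03,0,0,0,0],
    [0.071,0.127,-0.045,0,0,0,0],
    [0.088,0.158,-0.06,0,0,0,0]
  ]
}}

```text
t: 8.37
tool_pos: [495.6, 351.0, 74.4]
eef_rot: [0.0, 0.68, 0.734, 0.0]
wrist_force: [-0.2, -1.0, 0.4]
opening: 0.2
```

{"fn": "jog_arm", "kwargs": {
  "commands": [
    [0,0,-0.013,0,0,0,0],
    [0,0,-0.026,0,0,0,0],
    [0,0,-0.026,0,0,0,0],
    [0,0,-0.026,0,0,0,0],
    [0,0,-0.026,0,0,0,0]
  ]
}}

```text
t: 8.78
tool_pos: [494.8, 348.7, 50.2]
eef_rot: [0.0, 0.68, 0.733, 0.0]
wrist_force: [0.7, -0.5, 0.4]
opening: -0.3
```

{"fn": "jog_arm", "kwargs": {
  "commands": [
    [0,0,0,0,0,0,0],
    [0,0,0,0,0,0,0],
    [0,0,0,0,0,0,0],
    [0,0,0,0,0,0,0],
    [0,0,0,0,0,0,0]
  ]
}}

```text
t: 9.2
tool_pos: [494.5, 348.4, 50.1]
eef_rot: [0.0, 0.68, 0.733, 0.0]
wrist_force: [-0.4, -0.2, -0.5]
opening: 0.3
```

{"fn": "jog_arm", "kwargs": {
  "commands": [
    [0,0,0,0,0,0,0],
    [0,0,0,0,0,0,0],
    [0,0,0,0,0,0,0],
    [0,0,0,0,0,0,0],
    [0,0,0,0,0,0,0]
  ]
}}

```text
t: 9.62
tool_pos: [494.3, 348.4, 49.7]
eef_rot: [-0.0, 0.68, 0.733, -0.0]
wrist_force: [0.7, 0.5, -0.0]
opening: -0.4
```

```bash
python3 - <<'E'
from h import *
st();im=save('side','side9')[:,:,::-1]
cv2.imwrite('pics/side9d.png',cv2.resize(im[90:160,260:340],None,fx=6,fy=6,interpolation=cv2.INTER_CUBIC))
E
```

```text
t 9.62 pos [494.3 348.4  49.7] yAng 4.3 z [-0. -0. -1.] F [ 0.7  0.5 -0. ] open -0.4 q [ 0.48  0.47 -0.13  0.97  0.    1.97]
```

View pics/side9d.png

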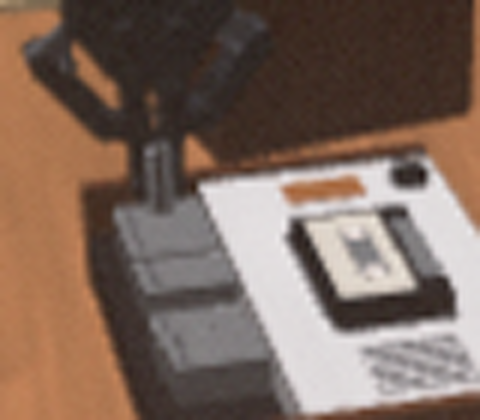

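{"fn": "jog_arm", "kwargs": {
  "commands": [
    [0,0,-0.008,0,0,0,0],
    [0,0,-0.013,0,0,0,0],
    [0,0,-0.017,0,0,0,0],
    [0,0,-0.02,0,0,0,0],
    [0,0,-0.022,0,0,0,0]
  ]
}}

```text
t: 10.08
tool_pos: [494.4, 348.5, 27.3]
eef_rot: [-0.0, 0.68, 0.733, -0.0]
wrist_force: [1.1, -0.2, 3.8]
opening: 0.2
```

{"fn": "jog_arm", "kwargs": {
  "commands": [
    [0,0,-0.001,0,0,0,0],
    [0,0,-0.002,0,0,0,0],
    [0,0,-0.002,0,0,0,0]
  ]
}}

```text
t: 10.33
tool_pos: [494.4, 348.5, 26.5]
eef_rot: [0.0, 0.68, 0.733, 0.0]
wrist_force: [-2.5, -1.6, 12.0]
opening: 0.2
```

```bash
python3 - <<'E'
from h import *
st();im=save('side','side10')[:,:,::-1]
cv2.imwrite('pics/side10d.png',cv2.resize(im[90:160,260:340],None,fx=6,fy=6,interpolation=cv2.INTER_CUBIC))
E
```

```text
t 10.33 pos [494.4 348.5  26.5] yAng 4.3 z [ 0.001  0.    -1.   ] F [-2.5 -1.6 12. ] open 0.2 q [ 0.48  0.49 -0.16  0.91 -0.    1.97]
```

View pics/side10d.png

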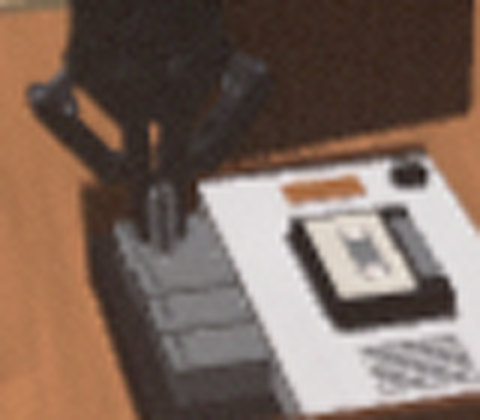

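{"fn": "jog_arm", "kwargs": {
  "commands": [
    [0,0,0.03,0,0,0,0],
    [0.01,-0.005,0.06,0,0,0,1],
    [0.04,-0.02,0.06,0,0,0,1],
    [0.075,-0.037,0.06,0,0,0,1],
    [0.1005,-0.0495,0.06,0,0,0,1]
  ]
}}

```text
t: 10.8
tool_pos: [596.9, 297.9, 86.2]
eef_rot: [0.0, 0.68, 0.733, 0.0]
wrist_force: [0.1, 0.6, -0.1]
opening: 48.3
```

{"fn": "jog_arm", "kwargs": {
  "commands": [
    [0,0,0,0,0,0,1],
    [0,0,0,0,0,0,1],
    [0,0,0,0,0,0,1],
    [0,0,0,0,0,0,1]
  ]
}}

```text
t: 11.13
tool_pos: [593.9, 299.4, 85.7]
eef_rot: [-0.0, 0.68, 0.734, -0.0]
wrist_force: [0.2, -0.4, 0.1]
opening: 85.2
```

```bash
python3 - <<'E'
from h import *
st();im=save('side','side11')[:,:,::-1]; im2=save('top','top11')[:,:,::-1]
cv2.imwrite('pics/side11d.png',np.hstack([cv2.resize(im[80:160,260:340],None,fx=5,fy=5,interpolation=cv2.INTER_CUBIC),cv2.resize(im2[140:220,140:220],None,fx=5,fy=5,interpolation=cv2.INTER_CUBIC)]))
E
```

```text
t 11.13 pos [593.9 299.4  85.7] yAng 4.4 z [-0.001 -0.    -1.   ] F [ 0.2 -0.4  0.1] open 85.2 q [0.34 0.55 0.12 1.14 0.   1.84]
```

View pics/side11d.png

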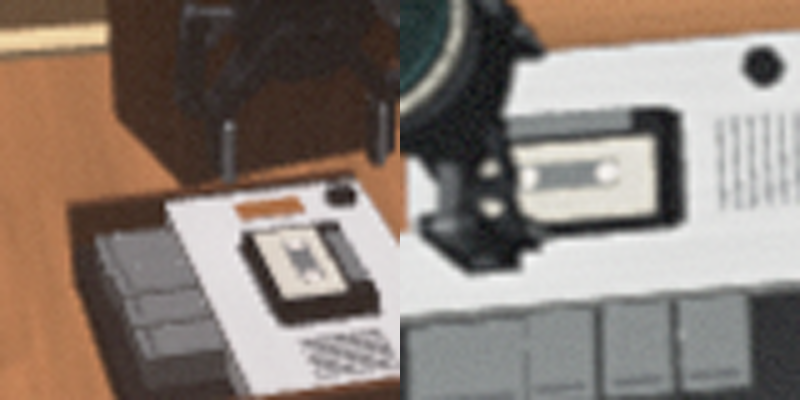

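{"fn": "jog_arm", "kwargs": {
  "commands": [
    [0.0005,0,-0.03,0,0,0,1],
    [0.0005,0,-0.05,0,0,0,1],
    [0.0005,0,-0.05,0,0,0,1],
    [0.0005,0,-0.05,0,0,0,1]
  ]
}}

```text
t: 11.57
tool_pos: [594.4, 299.1, 35.6]
eef_rot: [-0.0, 0.68, 0.733, -0.001]
wrist_force: [0.3, -0.7, 0.8]
opening: 85.4
```

```bash
python3 - <<'E'
from h import *
st();im=save('side','side12')[:,:,::-1]; im2=save('top','top12')[:,:,::-1]
cv2.imwrite('pics/side12d.png',np.hstack([cv2.resize(im[80:160,270:350],None,fx=5,fy=5,interpolation=cv2.INTER_CUBIC),cv2.resize(im2[140:220,140:220],None,fx=5,fy=5,interpolation=cv2.INTER_CUBIC)]))
for z in(72,80,84,90): print(z,proj('side',[[594-42.5,296,z],[594+42.5,302,z]]).round(1).tolist())
E
```

```text
t 11.57 pos [594.4 299.1  35.6] yAng 4.4 z [-0.002 -0.001 -1.   ] F [ 0.3 -0.7  0.8] open 85.4 q [ 0.34  0.58  0.03  1.02 -0.    1.84]
72 [[306.5, 133.4], [333.1, 130.0]]
80 [[306.4, 131.1], [333.1, 127.7]]
84 [[306.4, 129.9], [333.2, 126.5]]
90 [[306.3, 128.1], [333.2, 124.8]]
```

View pics/side12d.png

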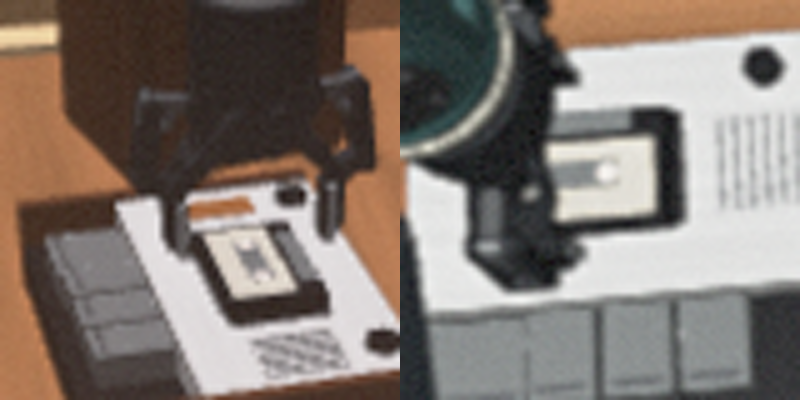

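{"fn": "jog_arm", "kwargs": {
  "commands": [
    [0,0,-0.006,0,0,0,1],
    [0,0,-0.0125,0,0,0,1],
    [0,0,-0.0125,0,0,0,1]
  ]
}}

```text
t: 11.92
tool_pos: [595.0, 298.8, 22.4]
eef_rot: [-0.0, 0.68, 0.733, -0.0]
wrist_force: [0.1, -0.4, -1.1]
opening: 85.1
```

{"fn": "jog_arm", "kwargs": {
  "commands": [
    [0,0,0,0,0,0,0.7],
    [0,0,0,0,0,0,0.7],
    [0,0,0,0,0,0,0.7],
    [0,0,0,0,0,0,0.7]
  ]
}}

```text
t: 12.25
tool_pos: [595.6, 299.0, 24.0]
eef_rot: [0.0, 0.68, 0.733, 0.0]
wrist_force: [-2.3, -1.0, 5.4]
opening: 61.9
```

```bash
python3 - <<'E'
from h import *
st();im=save('side','side13')[:,:,::-1]
cv2.imwrite('pics/side13d.png',np.hstack([cv2.resize(im[80:160,270:350],None,fx=5,fy=5,interpolation=cv2.INTER_CUBIC)]))
E
```

```text
t 12.25 pos [595.6 299.   24. ] yAng 4.3 z [ 0.001  0.    -1.   ] F [-2.3 -1.   5.4] open 61.9 q [ 0.34  0.59  0.01  0.99 -0.    1.84]
```

View pics/side13d.png

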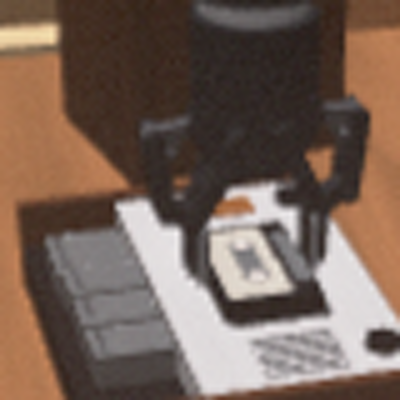

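{"fn": "jog_arm", "kwargs": {
  "commands": [
    [0,0,0.002,0,0,0,0.4],
    [0,0,0.01,0,0,0,0.4],
    [0,0,0.03,0,0,0,0.4],
    [0,0,0.06,0,0,0,0.4],
    [0,0,0.09,0,0,0,0.4]
  ]
}}

```text
t: 12.72
tool_pos: [594.8, 298.7, 114.5]
eef_rot: [-0.0, 0.68, 0.733, -0.0]
wrist_force: [1.2, 0.7, -0.1]
opening: 62.0
```

{"fn": "jog_arm", "kwargs": {
  "commands": [
    [0,-0.03,0.005,0,0,3,0.4],
    [0,-0.06,0.005,0,0,7,0.4],
    [0,-0.09,0.005,0,0,11,0.4],
    [0,-0.12,0.005,0,0,15,0.4],
    [0,-0.15,0.005,0,0,18.7,0.4]
  ]
}}

```text
t: 13.13
tool_pos: [595.2, 147.7, 119.1]
eef_rot: [0.0, 0.55, 0.835, 0.0]
wrist_force: [0.9, -0.2, -1.0]
opening: 61.9
```

```bash
python3 - <<'E'
from h import *
st();im=save('side','side14')[:,:,::-1];im2=save('top','top14')[:,:,::-1]
cv2.imwrite('pics/side14d.png',np.hstack([cv2.resize(im[50:190,260:420],None,fx=2.5,fy=2.5,interpolation=cv2.INTER_CUBIC),cv2.resize(im2[90:230,160:320],None,fx=2.5,fy=2.5,interpolation=cv2.INTER_CUBIC)]))
show('tape1','top',12); show('tape1','side',12)
E
```

```text
t 13.13 pos [595.2 147.7 119.1] yAng 23.2 z [ 0.001  0.    -1.   ] F [ 0.9 -0.2 -1. ] open 61.9 q [ 0.11  0.44  0.02  1.15 -0.    1.28]
top tape1 s=0.83 box [397, 208, 30, 40] n 915 rect (456.1, -314.5, 102.1, 66.9, 15.0) cen [ 455.  -314.4] pca 16.3
top tape1 s=0.80 box [279, 206, 21, 42] n 845 rect (463.6, 5.3, 100.6, 63.8, 4.6) cen [463.9   5.4] pca 3.6
top tape1 s=0.75 box [340, 157, 29, 36] n 765 rect (599.9, -165.1, 97.9, 66.1, 13.2) cen [ 599.2 -166.6] pca 10.0
top tape1 s=0.55 box [210, 145, 42, 41] n 587 rect (650.1, 144.5, 81.6, 43.5, 21.1) cen [634.7 163.3] pca -51.5
side tape1 s=0.92 box [309, 116, 42, 23] n 461 rect (656.8, 432.6, 157.4, 99.0, -68.3) cen [665.4 422.1] pca -83.8
side tape1 s=0.76 box [270, 197, 44, 30] n 770 rect (463.4, -4.2, 100.9, 75.1, 5.2) cen [462.9  -5.6] pca 6.0
side tape1 s=0.68 box [338, 236, 49, 37] n 1105 rect (601.5, -173.7, 103.1, 71.9, 12.4) cen [ 601.  -175.1] pca 14.2
```

View pics/side14d.png

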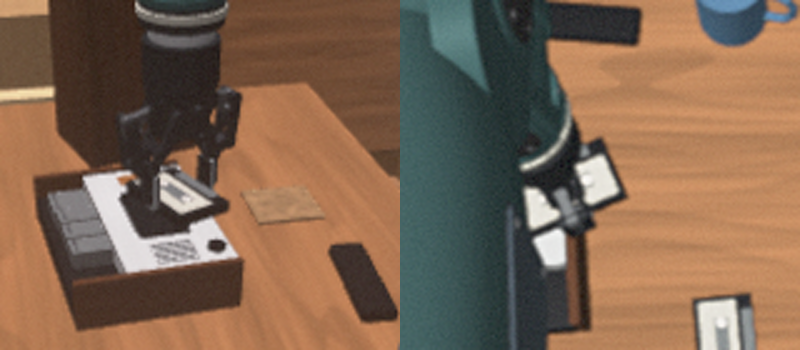

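```bash
cat >> h.py <<'E'
from scipy.optimize import minimize
def sil(cam,x,y,yaw,z0,h,L=100,W=64,S=4):
    a=np.radians(yaw);c,s=np.cos(a),np.sin(a)
    P=np.array([[x+c*u*L/2-s*v*W/2,y+s*u*L/2+c*v*W/2,z] for u in(-1,1) for v in(-1,1) for z in(z0,z0+h)])
    return cv2.convexHull(proj(cam,P).astype(np.float32))[:,0]
def fit(masks,x0,z0,h):
    # masks: dict cam->bool
    S=4; pre={}
    for cam,m in masks.items():
        ys,xs=np.nonzero(m); b=[xs.min()-12,ys.min()-12,xs.max()+13,ys.max()+13]
        b=[max(0,b[0]),max(0,b[1]),min(640,b[2]),min(400,b[3])]
        pre[cam]=(b,cv2.resize(m[b[1]:b[3],b[0]:b[2]].astype(np.float32),None,fx=S,fy=S,interpolation=cv2.INTER_LINEAR))
    def cost(p):
        t=0
        for cam,(b,M) in pre.items():
            hull=(sil(cam,*p,z0,h)-[b[0],b[1]]+0.5)*S
            I=np.zeros(M.shape,np.float32); cv2.fillPoly(I,[(hull*16).astype(np.int32)],1.0,lineType=cv2.LINE_8,shift=4)
            inter=(I*M).sum(); t+=1-inter/(I.sum()+M.sum()-inter)
        return t/len(pre)
    r=minimize(cost,x0,method='Nelder-Mead',options=dict(initial_simplex=np.array([x0,np.add(x0,[6,0,0]),np.add(x0,[0,6,0]),np.add(x0,[0,0,6])]),xatol=.1,fatol=1e-4))
    return r.x.round(1),round(r.fun,3)
def masks_near(name,xy,z,cams=('top','side'),tol=40):
    out={}
    for cam in cams:
        best=None
        for r in manip.regions_of(name,cam):
            m=r['region']
            if m.sum()<50: continue
            ys,xs=np.nonzero(m); q=unproj(cam,[[xs.mean(),ys.mean()]],z)[0,:2]
            d=np.hypot(*(q-xy))
            if d<tol and (best is None or r['score']>best[0]): best=(r['score'],m)
        if best: out[cam]=best[1]
    return out
def locate(name,x0,z0,h,cams=('top','side'),tol=40):
    m=masks_near(name,np.array(x0[:2]),z0+h,cams,tol)
    res={}
    for k in list(m)+(['both'] if len(m)>1 else []):
        res[k]=fit(m if k=='both' else {k:m[k]},list(x0),z0,h)
    return res
E
python3 - <<'E'
from h import *
print('stand',locate('stand',[599,-322,-10.5],0,16))
for p in([456,-314,15],[463,5,5],[600,-166,12]): print(p,locate('tape1',p,0,12))
st()
E
```

```text
stand {'side': (array([ 599.6, -323.2,  -10.3]), np.float64(0.062))}
[456, -314, 15] {'top': (array([ 456.8, -315. ,   15.1]), np.float64(0.062))}
[463, 5, 5] {'top': (array([464.8,   6.5,   3. ]), np.float64(0.09)), 'side': (array([463.5,   3.1,   6.1]), np.float64(0.067)), 'both': (array([464.1,   4.6,   3.7]), np.float64(0.085))}
[600, -166, 12] {'top': (array([ 602.1, -165.8,   11.5]), np.float64(0.135)), 'side': (array([ 603.4, -168.3,   12.3]), np.float64(0.062)), 'both': (array([ 603.2, -167.5,   12.1]), np.float64(0.104))}
t 13.73 pos [595.3 149.5 118.2] yAng 23.1 z [-0.  0. -1.] F [-0.6 -0.3 -0.4] open 62.1 q [0.11 0.45 0.02 1.15 0.   1.28]
```

{"fn": "jog_arm", "kwargs": {
  "commands": [
    [0,-0.03,0,0,0,3.8,0.4],
    [0,-0.063,0,0,0,7.6,0.4],
    [0.001,-0.095,0,0,0,11.4,0.4],
    [0.001,-0.127,0,0,0,15.2,0.4],
    [0.001,-0.157,0,0,0,18.9,0.4]
  ]
}}

```text
t: 14.15
tool_pos: [596.2, -9.4, 118.3]
eef_rot: [0.0, 0.406, 0.914, -0.0]
wrist_force: [-0.2, -0.4, -0.2]
opening: 61.8
```

{"fn": "jog_arm", "kwargs": {
  "commands": [
    [0,-0.03,0,0,0,3.8,0.4],
    [0,-0.063,0,0,0,7.6,0.4],
    [0.001,-0.095,0,0,0,11.4,0.4],
    [0.001,-0.127,0,0,0,15.2,0.4],
    [0.001,-0.157,0,0,0,18.9,0.4]
  ]
}}

```text
t: 14.57
tool_pos: [597.3, -166.6, 118.3]
eef_rot: [0.0, 0.25, 0.968, -0.0]
wrist_force: [0.2, 0.1, -0.7]
opening: 61.9
```

{"fn": "jog_arm", "kwargs": {
  "commands": [
    [0,-0.035,0,0,0,3.8,0.4],
    [0,-0.07,0,0,0,7.6,0.4],
    [0.001,-0.105,0,0,0,11.4,0.4],
    [0.002,-0.135,-0.02,0,0,15.2,0.4],
    [0.002,-0.1575,-0.05,0,0,18.8,0.4]
  ]
}}

```text
t: 14.98
tool_pos: [600.9, -326.1, 70.0]
eef_rot: [0.002, 0.089, 0.996, -0.001]
wrist_force: [-0.3, -0.6, -0.3]
opening: 62.2
```

{"fn": "jog_arm", "kwargs": {
  "commands": [
    [0,0,-0.02,0,0,0,0.4],
    [0,0,-0.04,0,0,0,0.4],
    [0,0,-0.05,0,0,0,0.4],
    [0,0,-0.05,0,0,0,0.4],
    [0,0,-0.05,0,0,0,0.4]
  ]
}}

```text
t: 15.4
tool_pos: [599.6, -322.2, 18.7]
eef_rot: [-0.0, 0.09, 0.996, 0.0]
wrist_force: [0.9, 1.1, 0.3]
opening: 61.8
```

```bash
python3 - <<'E'
from h import *
st();im=save('side','side15')[:,:,::-1];im2=save('top','top15')[:,:,::-1]
cv2.imwrite('pics/side15d.png',np.hstack([cv2.resize(im[190:360,300:440],None,fx=2.8,fy=2.8,interpolation=cv2.INTER_CUBIC),cv2.resize(im2[110:280,330:470],None,fx=2.8,fy=2.8,interpolation=cv2.INTER_CUBIC)]))
E
```

```text
t 15.40 pos [ 599.6 -322.2   18.7] yAng 79.6 z [-0.  0. -1.] F [0.9 1.1 0.3] open 61.8 q [-0.61  0.62  0.05  1.01 -0.   -0.43]
```

View pics/side15d.png

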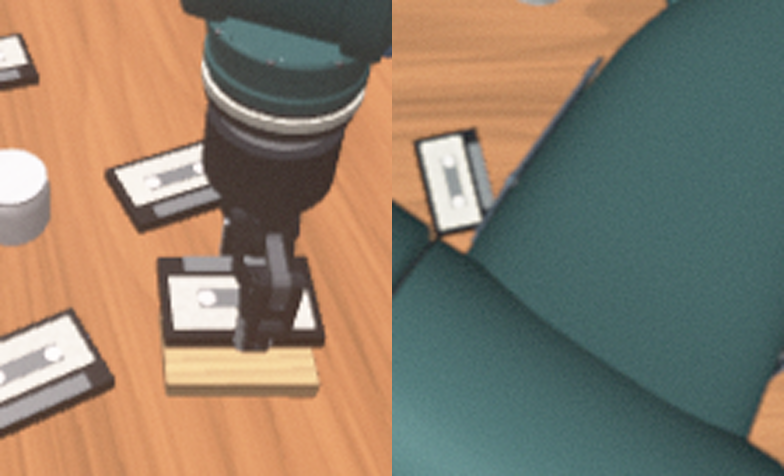

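{"fn": "jog_arm", "kwargs": {
  "commands": [
    [0,0,-0.015,0,0,0,0.4],
    [0,0,-0.025,0,0,0,0.4],
    [0,0,-0.032,0,0,0,0.4],
    [0,0,-0.034,0,0,0,0.4],
    [0,0,-0.034,0,0,0,0.4]
  ]
}}

```text
t: 15.92
tool_pos: [599.2, -322.4, -16.0]
eef_rot: [-0.0, 0.09, 0.996, 0.0]
wrist_force: [-0.2, -0.3, -0.2]
opening: 62.0
```

{"fn": "jog_arm", "kwargs": {
  "commands": [
    [0,0,-0.002,0,0,0,0.4],
    [0,0,-0.002,0,0,0,0.4]
  ]
}}

```text
t: 16.08
tool_pos: [599.5, -322.7, -17.5]
eef_rot: [0.0, 0.09, 0.996, -0.0]
wrist_force: [0.7, 0.0, -0.9]
opening: 62.0
```

{"fn": "jog_arm", "kwargs": {
  "commands": [
    [0,0,-0.002,0,0,0,0.4],
    [0,0,-0.002,0,0,0,0.4]
  ]
}}

```text
t: 16.25
tool_pos: [599.4, -322.6, -19.8]
eef_rot: [0.0, 0.09, 0.996, -0.0]
wrist_force: [-0.2, 0.0, -0.3]
opening: 61.8
```

```bash
python3 - <<'E'
from h import *
st();im=save('side','side16')[:,:,::-1]
cv2.imwrite('pics/side16d.png',np.hstack([cv2.resize(im[250:360,330:440],None,fx=5,fy=5,interpolation=cv2.INTER_CUBIC)]))
E
```

```text
t 16.25 pos [ 599.4 -322.6  -19.8] yAng 79.6 z [ 0. -0. -1.] F [-0.2  0.  -0.3] open 61.8 q [-0.61  0.65 -0.    0.92  0.   -0.43]
```

View pics/side16d.png

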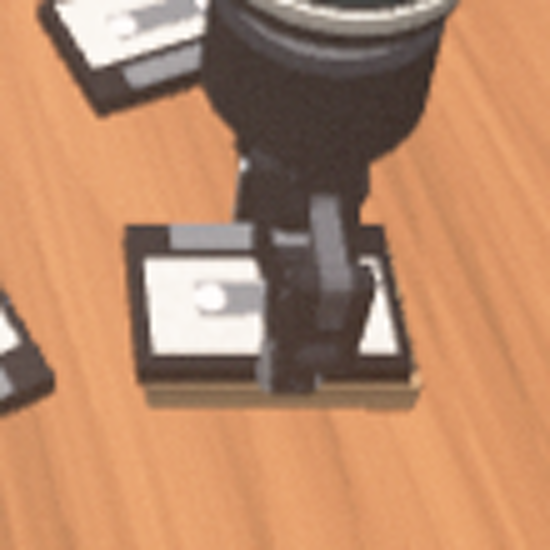

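{"fn": "jog_arm", "kwargs": {
  "commands": [
    [0.002,0,-0.001,0,0,0,0.4],
    [0.002,0,-0.001,0,0,0,0.4]
  ]
}}

```text
t: 16.47
tool_pos: [601.0, -322.7, -20.0]
eef_rot: [-0.0, 0.091, 0.996, -0.0]
wrist_force: [-5.0, 0.2, 9.2]
opening: 62.2
```

{"fn": "jog_arm", "kwargs": {
  "commands": [
    [0,0,-0.001,0,0,0,0.4],
    [0,0,-0.001,0,0,0,0.4]
  ]
}}

```text
t: 16.63
tool_pos: [601.1, -322.8, -20.1]
eef_rot: [0.0, 0.091, 0.996, -0.0]
wrist_force: [-9.9, 2.7, 21.2]
opening: 61.9
```

{"fn": "jog_arm", "kwargs": {
  "commands": [
    [0,0,-0.001,0,0,0,0.4],
    [0,0,-0.001,0,0,0,0.4]
  ]
}}

```text
t: 16.8
tool_pos: [601.1, -322.8, -20.1]
eef_rot: [0.0, 0.091, 0.996, -0.001]
wrist_force: [-13.8, 5.9, 32.1]
opening: 61.7
```

{"fn": "jog_arm", "kwargs": {
  "commands": [
    [0,0,0.0025,0,0,0,0.4],
    [0,0,0.0025,0,0,0,0.4],
    [0,0,0.0025,0,0,0,1],
    [0,0,0.0025,0,0,0,1],
    [0,0,0.0025,0,0,0,1]
  ]
}}

```text
t: 17.22
tool_pos: [601.3, -322.5, -20.6]
eef_rot: [-0.0, 0.09, 0.996, 0.0]
wrist_force: [-0.1, -0.6, -0.2]
opening: 85.7
```

{"fn": "jog_arm", "kwargs": {
  "commands": [
    [0,0,0.005,0,0,0,1],
    [0,0,0.025,0,0,0,1],
    [0,0,0.06,0,0,0,1],
    [-0.02,0.04,0.09,0,0,0,1],
    [-0.02,0.08,0.09,0,0,0,1]
  ]
}}

```text
t: 17.63
tool_pos: [582.7, -253.0, 72.4]
eef_rot: [0.002, 0.092, 0.996, -0.001]
wrist_force: [0.8, -0.3, 0.2]
opening: 85.5
```

```bash
python3 - <<'E'
from h import *
st();im=save('side','side17')[:,:,::-1];im2=save('top','top17')[:,:,::-1]
cv2.imwrite('pics/side17d.png',np.hstack([cv2.resize(im[250:360,330:440],None,fx=3.6,fy=3.6,interpolation=cv2.INTER_CUBIC),cv2.resize(im2[120:230,350:460],None,fx=3.6,fy=3.6,interpolation=cv2.INTER_CUBIC)]))
print('pile',locate('tape1',[600,-323,-10.3],16,12))
for p in([456,-314,15],[463,5,5],[602,-166,12]): print(p,locate('tape1',p,0,12))
E
```

```text
t 17.63 pos [ 582.7 -253.    72.4] yAng 79.4 z [ 0.004 -0.003 -1.   ] F [ 0.8 -0.3  0.2] open 85.5 q [-0.54  0.5  -0.01  1.05 -0.   -0.35]
pile {'side': (array([ 597. , -323.6,  -10.8]), np.float64(0.068))}
[456, -314, 15] {'side': (array([ 457. , -315.9,   15.1]), np.float64(0.049))}
[463, 5, 5] {'top': (array([471.7,   5.2,   7.3]), np.float64(0.419)), 'side': (array([463.6,   3.8,   4.4]), np.float64(0.062)), 'both': (array([464. ,   4.5,   5.8]), np.float64(0.245))}
[602, -166, 12] {'side': (array([ 602.1, -167.3,   12.5]), np.float64(0.417))}
```

View pics/side17d.png

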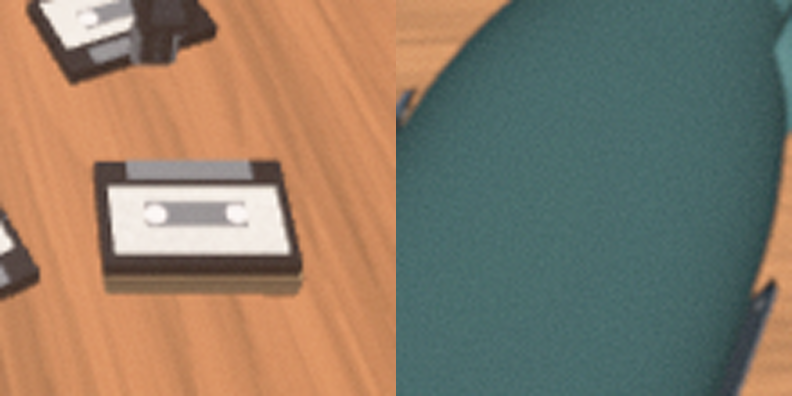

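{"fn": "jog_arm", "kwargs": {
  "commands": [
    [0.02,0.03,-0.01,0,0,6,1],
    [0.02,0.06,-0.02,0,0,12,1],
    [0.02,0.078,-0.03,0,0,18,1],
    [0.02,0.078,-0.05,0,0,22.7,1],
    [0.02,0.078,-0.06,0,0,22.7,1]
  ]
}}

```text
t: 18.55
tool_pos: [601.5, -171.6, 6.8]
eef_rot: [-0.001, -0.11, 0.994, 0.0]
wrist_force: [0.2, 0.6, -0.5]
opening: 85.7
```

{"fn": "jog_arm", "kwargs": {
  "commands": [
    [0,0,0,0,0,0,1],
    [0,0,0,0,0,0,1],
    [0,0,0,0,0,0,1]
  ]
}}

```text
t: 18.8
tool_pos: [602.5, -173.5, 9.3]
eef_rot: [0.0, -0.106, 0.994, -0.0]
wrist_force: [0.2, -0.6, 0.2]
opening: 85.5
```

```bash
python3 - <<'E'
from h import *
st();im=save('side','side18')[:,:,::-1]
cv2.imwrite('pics/side18d.png',np.hstack([cv2.resize(im[160:300,280:420],None,fx=4,fy=4,interpolation=cv2.INTER_CUBIC)]))
E
```

```text
t 18.80 pos [ 602.5 -173.5    9.3] yAng 102.1 z [ 0.001 -0.    -1.   ] F [ 0.2 -0.6  0.2] open 85.5 q [-0.41  0.54 -0.13  0.9  -0.   -0.62]
```

View pics/side18d.png

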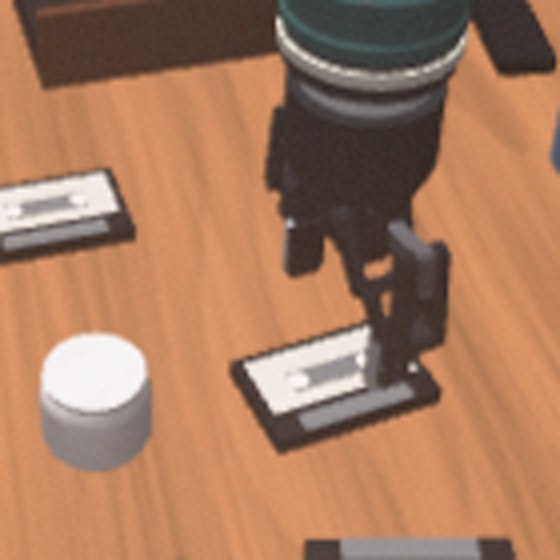

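{"fn": "jog_arm", "kwargs": {
  "commands": [
    [0,0.006,-0.012,0,0,0,1],
    [0,0.006,-0.025,0,0,0,1],
    [0,0.006,-0.036,0,0,0,1],
    [0,0.006,-0.042,0,0,0,1],
    [0,0.006,-0.0425,0,0,0,1]
  ]
}}

```text
t: 19.27
tool_pos: [601.6, -166.6, -34.7]
eef_rot: [-0.001, -0.107, 0.994, 0.0]
wrist_force: [0.0, 0.1, -0.2]
opening: 85.4
```

{"fn": "jog_arm", "kwargs": {
  "commands": [
    [0,0,0,0,0,0,0.4],
    [0,0,0,0,0,0,0.4],
    [0,0,0,0,0,0,0.4],
    [0,0,0,0,0,0,0.4],
    [0,0,0,0,0,0,0.4]
  ]
}}

```text
t: 19.68
tool_pos: [602.5, -166.9, -32.5]
eef_rot: [0.001, -0.107, 0.994, -0.0]
wrist_force: [-3.4, 0.3, 8.2]
opening: 61.2
```

```bash
python3 - <<'E'
from h import *
st();im=save('side','side19')[:,:,::-1]
cv2.imwrite('pics/side19d.png',np.hstack([cv2.resize(im[180:300,290:410],None,fx=4,fy=4,interpolation=cv2.INTER_CUBIC)]))
E
```

```text
t 19.68 pos [ 602.5 -166.9  -32.5] yAng 102.3 z [ 0.001 -0.001 -1.   ] F [-3.4  0.3  8.2] open 61.2 q [-0.4   0.58 -0.19  0.81 -0.   -0.62]
```

View pics/side19d.png

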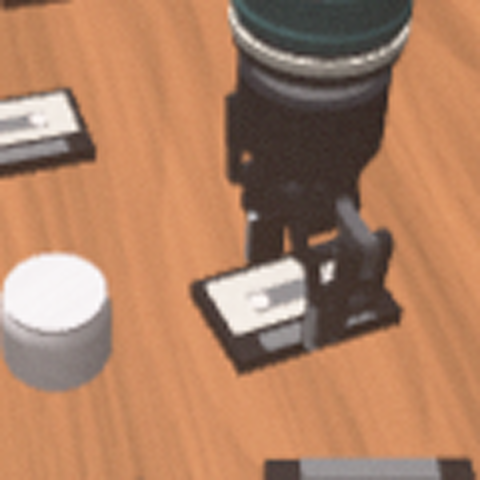

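{"fn": "jog_arm", "kwargs": {
  "commands": [
    [0,0,0.01,0,0,0,0.4],
    [0,0,0.03,0,0,0,0.4],
    [0,0,0.05,0,0,0,0.4],
    [0,0,0.075,0,0,0,0.4],
    [0,0,0.1,0,0,0,0.4]
  ]
}}

```text
t: 20.15
tool_pos: [602.0, -166.5, 68.2]
eef_rot: [0.0, -0.107, 0.994, -0.0]
wrist_force: [1.0, -0.3, -0.7]
opening: 61.2
```

{"fn": "jog_arm", "kwargs": {
  "commands": [
    [0,-0.03,0,0,0,-5,0.4],
    [0,-0.065,0,0,0,-10,0.4],
    [0,-0.1,0,0,0,-15,0.4],
    [-0.0015,-0.13,0,0,0,-20,0.4],
    [-0.0015,-0.1555,0,0,0,-22.6,0.4]
  ]
}}

```text
t: 20.57
tool_pos: [600.4, -324.3, 67.4]
eef_rot: [0.001, 0.092, 0.996, -0.0]
wrist_force: [-0.0, 0.9, -0.6]
opening: 61.5
```

{"fn": "jog_arm", "kwargs": {
  "commands": [
    [0,0,-0.01,0,0,0,0.4],
    [0,0,-0.03,0,0,0,0.4],
    [0,0,-0.045,0,0,0,0.4],
    [0,0,-0.055,0,0,0,0.4],
    [0,0,-0.055,0,0,0,0.4]
  ]
}}

```text
t: 20.98
tool_pos: [599.8, -321.2, 9.7]
eef_rot: [-0.001, 0.089, 0.996, 0.001]
wrist_force: [0.8, 1.0, -0.5]
opening: 61.3
```

```bash
python3 - <<'E'
from h import *
st();im=save('side','side20')[:,:,::-1]
cv2.imwrite('pics/side20d.png',np.hstack([cv2.resize(im[240:350,330:440],None,fx=5,fy=5,interpolation=cv2.INTER_CUBIC)]))
E
```

```text
t 20.98 pos [ 599.8 -321.2    9.7] yAng 79.7 z [-0.002  0.001 -1.   ] F [ 0.8  1.  -0.5] open 61.3 q [-0.61  0.62  0.04  0.99  0.   -0.43]
```

View pics/side20d.png

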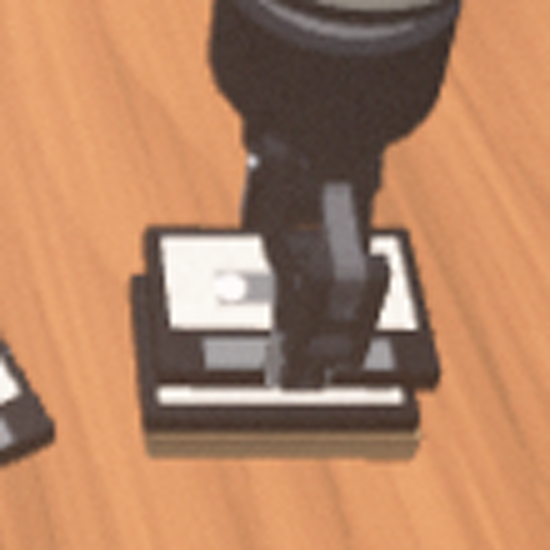

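{"fn": "jog_arm", "kwargs": {
  "commands": [
    [-0.0025,0.0005,-0.006,0,0,0,0.4],
    [-0.0025,0.0005,-0.012,0,0,0,0.4],
    [-0.0025,0.0005,-0.014,0,0,0,0.4],
    [-0.0025,0.0005,-0.014,0,0,0,0.4]
  ]
}}

```text
t: 21.37
tool_pos: [597.9, -321.3, -3.1]
eef_rot: [-0.0, 0.089, 0.996, 0.0]
wrist_force: [0.1, -0.1, -1.1]
opening: 61.6
```

{"fn": "jog_arm", "kwargs": {
  "commands": [
    [0,0,-0.001,0,0,0,0.4],
    [0,0,-0.001,0,0,0,0.4]
  ]
}}

```text
t: 21.53
tool_pos: [598.2, -321.6, -3.7]
eef_rot: [0.0, 0.09, 0.996, -0.0]
wrist_force: [0.3, -0.6, -0.4]
opening: 61.2
```

{"fn": "jog_arm", "kwargs": {
  "commands": [
    [0,0,-0.001,0,0,0,0.4],
    [0,0,-0.001,0,0,0,0.4]
  ]
}}

```text
t: 21.7
tool_pos: [598.3, -321.7, -4.4]
eef_rot: [0.0, 0.09, 0.996, -0.0]
wrist_force: [0.4, 1.3, 2.7]
opening: 61.1
```

```bash
python3 - <<'E'
from h import *
st();im=save('side','side21')[:,:,::-1]
cv2.imwrite('pics/side21d.png',np.hstack([cv2.resize(im[250:350,330:440],None,fx=5,fy=5,interpolation=cv2.INTER_CUBIC)]))
E
```

```text
t 21.70 pos [ 598.3 -321.7   -4.4] yAng 79.7 z [ 0.001 -0.    -1.   ] F [0.4 1.3 2.7] open 61.1 q [-0.61  0.63  0.01  0.95 -0.   -0.43]
```

View pics/side21d.png

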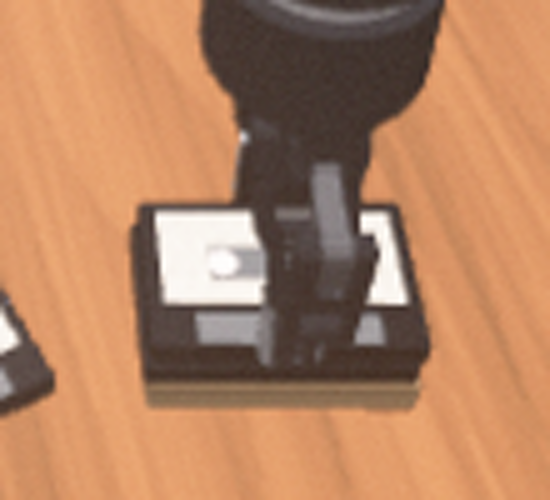

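{"fn": "jog_arm", "kwargs": {
  "commands": [
    [-0.0015,-0.0005,0.0005,0,0,0,0.4],
    [-0.0015,-0.0005,0,0,0,0,0.4],
    [-0.0015,-0.0005,0,0,0,0,1],
    [-0.0015,-0.0005,0,0,0,0,1],
    [-0.0015,-0.0005,0,0,0,0,1]
  ]
}}

```text
t: 22.17
tool_pos: [596.6, -322.0, -4.9]
eef_rot: [-0.0, 0.09, 0.996, 0.0]
wrist_force: [-1.1, 0.0, -0.6]
opening: 85.0
```

{"fn": "jog_arm", "kwargs": {
  "commands": [
    [0,0,0.01,0,0,0,1],
    [0,0,0.03,0,0,0,1],
    [0,0,0.06,0,0,0,1],
    [-0.03,0.02,0.08,0,0,5,1],
    [-0.07,0.04,0.08,0,0,10,1]
  ]
}}

```text
t: 22.58
tool_pos: [532.1, -284.9, 79.2]
eef_rot: [0.003, 0.0, 1.0, -0.002]
wrist_force: [1.2, -0.6, 0.1]
opening: 85.6
```

```bash
python3 - <<'E'
from h import *
st();im=save('side','side22')[:,:,::-1];im2=save('top','top22')[:,:,::-1]
cv2.imwrite('pics/side22d.png',np.hstack([cv2.resize(im[230:360,280:440],None,fx=3.6,fy=3.6,interpolation=cv2.INTER_CUBIC)]))
print('pile',locate('tape1',[600,-323,-10.3],16,24),locate('stand',[600,-323,-10.3],0,40))
for p in([456,-314,15],[463,5,5]): print(p,locate('tape1',p,0,12))
st()
E
```

```text
t 22.58 pos [ 532.1 -284.9   79.2] yAng 90.0 z [ 0.006 -0.004 -1.   ] F [ 1.2 -0.6  0.1] open 85.6 q [-0.63  0.45 -0.09  1.03  0.   -0.63]
pile {'side': (array([ 599.2, -317.5,  -11.4]), np.float64(0.137))} {}
[456, -314, 15] {'side': (array([ 457.6, -316.6,   14.8]), np.float64(0.052))}
[463, 5, 5] {'top': (array([465.3,   5.7,   6.1]), np.float64(0.092)), 'side': (array([462.5,   3.2,   3.2]), np.float64(0.082)), 'both': (array([463.8,   5.2,   6. ]), np.float64(0.103))}
t 23.08 pos [ 530.  -283.8   75. ] yAng 89.7 z [ 0. -0. -1.] F [-0.   0.2 -0.8] open 85.7 q [-0.63  0.45 -0.09  1.03 -0.   -0.62]
```

View pics/side22d.png

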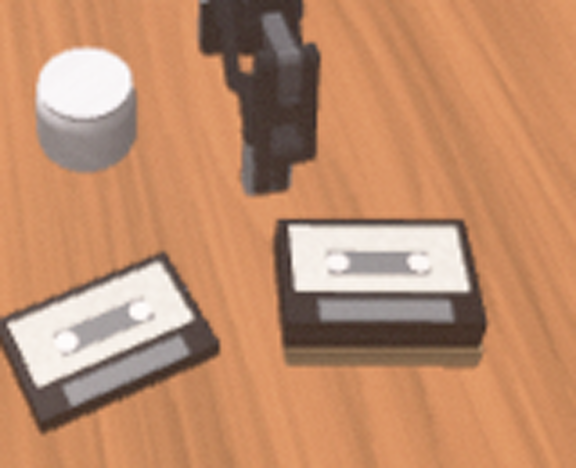

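{"fn": "jog_arm", "kwargs": {
  "commands": [
    [-0.03,-0.012,-0.015,0,0,5,1],
    [-0.06,-0.025,-0.03,0,0,10,1],
    [-0.073,-0.032,-0.05,0,0,15.3,1],
    [-0.073,-0.032,-0.066,0,0,15.3,1],
    [-0.073,-0.032,-0.066,0,0,15.3,1]
  ]
}}

```text
t: 23.5
tool_pos: [454.7, -315.0, 6.6]
eef_rot: [-0.001, -0.13, 0.992, 0.001]
wrist_force: [0.1, 0.5, 0.0]
opening: 85.2
```

{"fn": "jog_arm", "kwargs": {
  "commands": [
    [0,0,0,0,0,0,1],
    [0,0,0,0,0,0,1],
    [0,0,0,0,0,0,1]
  ]
}}

```text
t: 23.75
tool_pos: [457.4, -315.7, 10.1]
eef_rot: [0.001, -0.131, 0.991, -0.001]
wrist_force: [-0.6, -0.1, 0.4]
opening: 85.1
```

```bash
python3 - <<'E'
from h import *
st();im=save('side','side23')[:,:,::-1]
cv2.imwrite('pics/side23d.png',np.hstack([cv2.resize(im[230:370,250:390],None,fx=4,fy=4,interpolation=cv2.INTER_CUBIC)]))
E
```

```text
t 23.75 pos [ 457.4 -315.7   10.1] yAng 105.0 z [ 0.001 -0.001 -1.   ] F [-0.6 -0.1  0.4] open 85.1 q [-0.75  0.44 -0.32  0.81  0.   -1.01]
```

View pics/side23d.png

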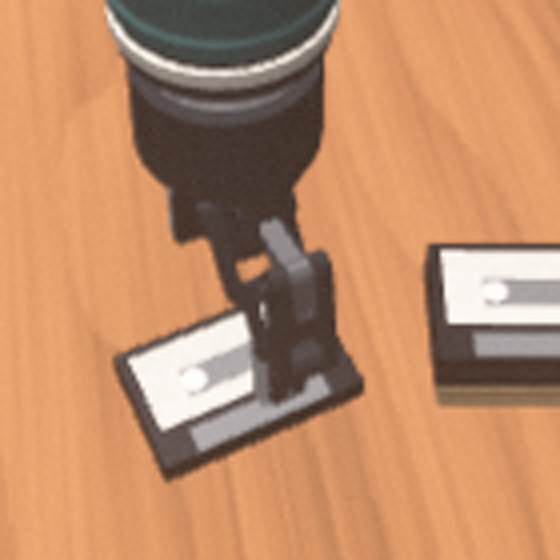

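{"fn": "jog_arm", "kwargs": {
  "commands": [
    [0,0,-0.012,0,0,0,1],
    [0,0,-0.025,0,0,0,1],
    [0,0,-0.036,0,0,0,1],
    [0,0,-0.043,0,0,0,1],
    [0,0,-0.043,0,0,0,1]
  ]
}}

```text
t: 24.22
tool_pos: [456.2, -314.9, -34.6]
eef_rot: [-0.0, -0.131, 0.991, 0.0]
wrist_force: [0.0, 0.0, 0.1]
opening: 85.6
```

{"fn": "jog_arm", "kwargs": {
  "commands": [
    [0,0,0,0,0,0,0.4],
    [0,0,0,0,0,0,0.4],
    [0,0,0,0,0,0,0.4],
    [0,0,0,0,0,0,0.4],
    [0,0,0,0,0,0,0.4]
  ]
}}

```text
t: 24.63
tool_pos: [456.8, -315.7, -32.4]
eef_rot: [0.001, -0.131, 0.991, -0.001]
wrist_force: [-2.4, 2.8, 12.7]
opening: 61.4
```

```bash
python3 - <<'E'
from h import *
st();im=save('side','side24')[:,:,::-1]
cv2.imwrite('pics/side24d.png',np.hstack([cv2.resize(im[250:370,250:370],None,fx=4,fy=4,interpolation=cv2.INTER_CUBIC)]))
E
```

```text
t 24.63 pos [ 456.8 -315.7  -32.4] yAng 105.0 z [ 0.001 -0.001 -1.   ] F [-2.4  2.8 12.7] open 61.4 q [-0.75  0.48 -0.38  0.71  0.   -1.01]
```

View pics/side24d.png

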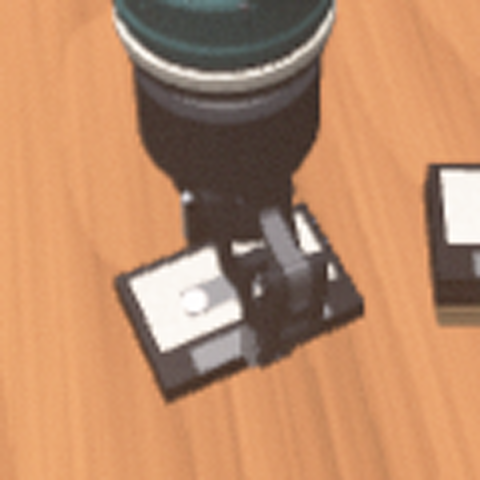

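{"fn": "jog_arm", "kwargs": {
  "commands": [
    [0,0,0.01,0,0,0,0.4],
    [0,0,0.03,0,0,0,0.4],
    [0,0,0.055,0,0,0,0.4],
    [0,0,0.08,0,0,0,0.4],
    [0,0,0.1,0,0,0,0.4]
  ]
}}

```text
t: 25.1
tool_pos: [456.7, -315.7, 69.1]
eef_rot: [0.001, -0.131, 0.991, -0.001]
wrist_force: [0.7, -1.0, 0.1]
opening: 60.8
```

{"fn": "jog_arm", "kwargs": {
  "commands": [
    [0.025,-0.001,0,0,0,-5,0.4],
    [0.055,-0.002,0,0,0,-10,0.4],
    [0.085,-0.004,0,0,0,-15,0.4],
    [0.115,-0.006,0,0,0,-20,0.4],
    [0.1425,-0.007,0,0,0,-25.3,0.4]
  ]
}}

```text
t: 25.52
tool_pos: [600.6, -322.4, 67.4]
eef_rot: [0.001, 0.092, 0.996, -0.0]
wrist_force: [0.1, -0.6, -0.2]
opening: 61.2
```

{"fn": "jog_arm", "kwargs": {
  "commands": [
    [0,0,-0.01,0,0,0,0.4],
    [0,0,-0.025,0,0,0,0.4],
    [0,0,-0.04,0,0,0,0.4],
    [0,0,-0.045,0,0,0,0.4],
    [0,0,-0.045,0,0,0,0.4]
  ]
}}

```text
t: 25.93
tool_pos: [598.1, -321.9, 20.7]
eef_rot: [-0.001, 0.089, 0.996, 0.0]
wrist_force: [-0.4, 0.0, -0.5]
opening: 61.1
```

```bash
python3 - <<'E'
from h import *
st();im=save('side','side25')[:,:,::-1]
cv2.imwrite('pics/side25d.png',np.hstack([cv2.resize(im[240:350,330:440],None,fx=5,fy=5,interpolation=cv2.INTER_CUBIC)]))
E
```

```text
t 25.93 pos [ 598.1 -321.9   20.7] yAng 79.7 z [-0.001  0.001 -1.   ] F [-0.4  0.  -0.5] open 61.1 q [-0.61  0.61  0.05  1.01 -0.   -0.43]
```

View pics/side25d.png

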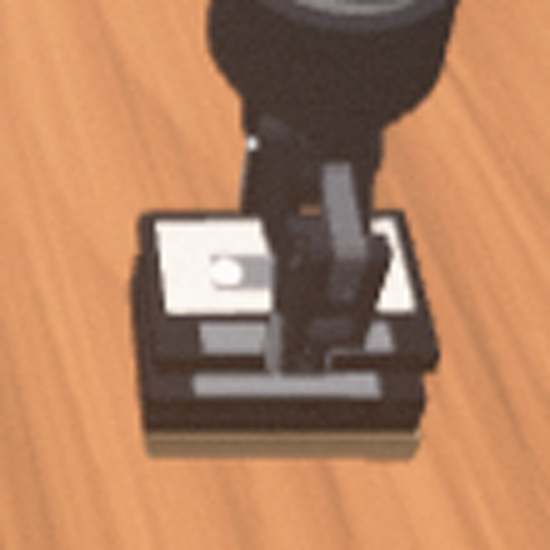

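{"fn": "jog_arm", "kwargs": {
  "commands": [
    [-0.001,0,-0.006,0,0,0,0.4],
    [-0.001,0,-0.011,0,0,0,0.4],
    [-0.001,0,-0.013,0,0,0,0.4],
    [-0.001,0,-0.013,0,0,0,0.4]
  ]
}}

```text
t: 26.32
tool_pos: [597.7, -322.4, 8.0]
eef_rot: [-0.0, 0.09, 0.996, 0.0]
wrist_force: [-0.1, -0.3, -0.4]
opening: 61.1
```

{"fn": "jog_arm", "kwargs": {
  "commands": [
    [0,0,-0.001,0,0,0,0.4],
    [0,0,-0.001,0,0,0,0.4]
  ]
}}

```text
t: 26.48
tool_pos: [597.9, -322.4, 7.8]
eef_rot: [0.0, 0.09, 0.996, -0.0]
wrist_force: [-3.0, 0.5, 3.7]
opening: 60.9
```

{"fn": "jog_arm", "kwargs": {
  "commands": [
    [0,0,-0.001,0,0,0,0.4],
    [0,0,-0.001,0,0,0,0.4]
  ]
}}

```text
t: 26.65
tool_pos: [597.9, -322.5, 7.6]
eef_rot: [0.0, 0.09, 0.996, -0.0]
wrist_force: [-4.6, 3.4, 14.4]
opening: 61.3
```

```bash
python3 - <<'E'
from h import *
st();im=save('side','side26')[:,:,::-1]
cv2.imwrite('pics/side26d.png',np.hstack([cv2.resize(im[240:350,330:440],None,fx=5,fy=5,interpolation=cv2.INTER_CUBIC)]))
E
```

```text
t 26.65 pos [ 597.9 -322.5    7.6] yAng 79.7 z [ 0.001 -0.001 -1.   ] F [-4.6  3.4 14.4] open 61.3 q [-0.61  0.62  0.03  0.98 -0.   -0.44]
```

View pics/side26d.png

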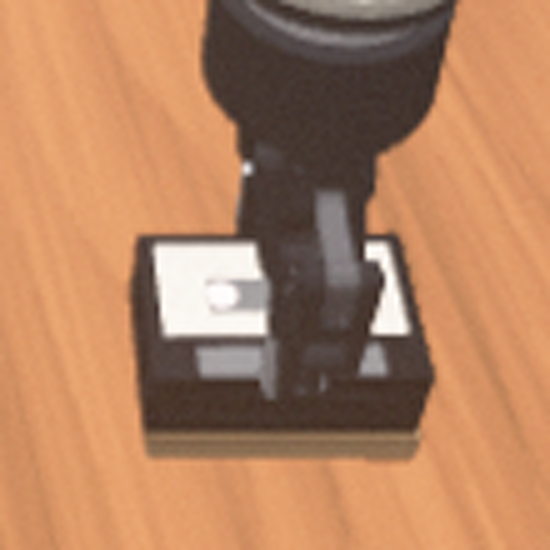

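Seated with contact at exactly the expected height, edges lined up. Release and head for the last loose tape.

{"fn": "jog_arm", "kwargs": {
  "commands": [
    [0,0,0.001,0,0,0,0.4],
    [0,0,0.001,0,0,0,0.4],
    [0,0,0.001,0,0,0,1],
    [0,0,0.001,0,0,0,1],
    [0,0,0.001,0,0,0,1]
  ]
}}

```text
t: 27.12
tool_pos: [597.8, -322.3, 7.0]
eef_rot: [-0.0, 0.09, 0.996, 0.0]
wrist_force: [-0.9, 0.8, 0.4]
opening: 85.5
```

{"fn": "jog_arm", "kwargs": {
  "commands": [
    [0,0,0.01,0,0,0,1],
    [0,0,0.03,0,0,0,1],
    [0,0,0.06,0,0,0,1],
    [-0.01,0.03,0.08,0,0,4,1],
    [-0.02,0.07,0.08,0,0,7,1]
  ]
}}

```text
t: 27.53
tool_pos: [579.7, -254.9, 91.4]
eef_rot: [0.003, 0.028, 1.0, -0.002]
wrist_force: [1.2, -0.6, 0.5]
opening: 85.3
```

{"fn": "jog_arm", "kwargs": {
  "commands": [
    [-0.01,0.035,0,0,0,4,1],
    [-0.02,0.07,0,0,0,7,1],
    [-0.03,0.105,0,0,0,7,1],
    [-0.04,0.135,0,0,0,7,1],
    [-0.04,0.15,0,0,0,7,1]
  ]
}}

```text
t: 27.95
tool_pos: [535.9, -99.3, 88.1]
eef_rot: [-0.0, -0.033, 0.999, 0.0]
wrist_force: [1.7, -1.1, 0.4]
opening: 85.5
```

```bash
python3 - <<'E'
from h import *
im=save('side','side27')[:,:,::-1];im2=save('top','top27')[:,:,::-1]
cv2.imwrite('pics/side27d.png',np.hstack([cv2.resize(im[180:360,260:440],None,fx=2.2,fy=2.2,interpolation=cv2.INTER_CUBIC),cv2.resize(im2[110:290,260:440],None,fx=2.2,fy=2.2,interpolation=cv2.INTER_CUBIC)]))
print('pile',locate('tape1',[600,-323,-10.3],16,36))
for p in([463,5,5],): print(p,locate('tape1',p,0,12,tol=80))
show('tape1','side',12);show('tape1','top',12)
st()
E
```

```text
pile {'top': (array([ 602.4, -325.9,   -9.5]), np.float64(0.117)), 'side': (array([ 601.5, -311. ,  -13.1]), np.float64(0.209)), 'both': (array([ 599.9, -324.2,  -10.2]), np.float64(0.177))}
[463, 5, 5] {'side': (array([465.8,   3.6,   6.3]), np.float64(0.067))}
side tape1 s=0.92 box [355, 286, 62, 35] n 1811 rect (610.6, -300.4, 108.2, 76.5, -10.6) cen [ 609.6 -302.6] pca -8.6
side tape1 s=0.84 box [273, 199, 40, 30] n 802 rect (466.4, -4.0, 102.6, 81.9, 4.3) cen [464.8  -4.8] pca 12.7
side tape1 s=0.73 box [359, 316, 53, 6] n 184 rect (607.6, -343.0, 82.2, 8.4, -10.6) cen [ 607.  -343.7] pca -10.5
side tape1 s=0.56 box [355, 321, 57, 5] n 180 rect (594.0, -347.9, 99.3, 6.2, -10.6) cen [ 590.9 -348. ] pca -11.4
side tape1 s=0.41 box [359, 324, 51, 8] n 272 rect (591.8, -357.9, 96.7, 10.1, -10.6) cen [ 590.8 -356.9] pca -9.9
top tape1 s=0.80 box [400, 152, 30, 38] n 937 rect (607.5, -331.6, 106.2, 69.5, -9.8) cen [ 607.1 -331.8] pca -9.6
t 28.35 pos [ 538.1 -103.4   87.1] yAng 93.7 z [ 0. -0. -1.] F [ 0.2  0.3 -0.9] open 85.2 q [-0.34  0.36 -0.21  1.   -0.   -0.4 ]
```

View pics/side27d.png

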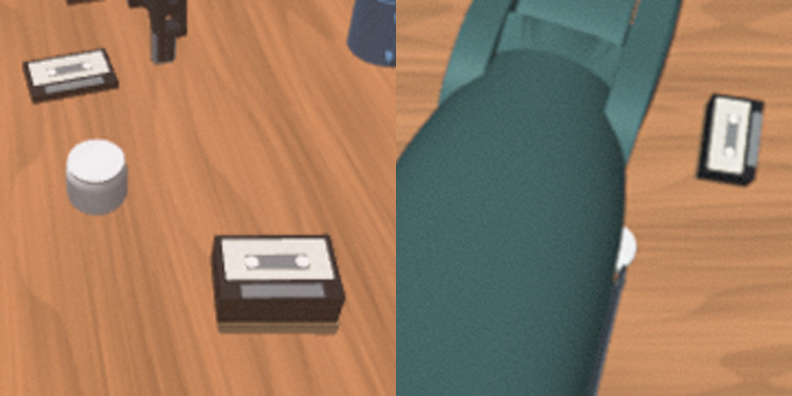

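{"fn": "jog_arm", "kwargs": {
  "commands": [
    [-0.02,0.03,0,0,0,1.3,1],
    [-0.04,0.06,-0.01,0,0,1.3,1],
    [-0.06,0.09,-0.03,0,0,1.3,1],
    [-0.0735,0.108,-0.055,0,0,1.3,1],
    [-0.0735,0.108,-0.077,0,0,1.3,1]
  ]
}}

```text
t: 28.77
tool_pos: [461.4, 7.9, 9.3]
eef_rot: [-0.001, -0.045, 0.999, 0.0]
wrist_force: [1.3, 0.5, 0.8]
opening: 85.0
```

{"fn": "jog_arm", "kwargs": {
  "commands": [
    [0,0,0,0,0,0,1],
    [0,0,0,0,0,0,1],
    [0,0,0,0,0,0,1]
  ]
}}

```text
t: 29.02
tool_pos: [465.6, 4.8, 11.1]
eef_rot: [0.001, -0.043, 0.999, -0.0]
wrist_force: [-0.6, -0.1, 0.7]
opening: 85.3
```

```bash
python3 - <<'E'
from h import *
st();im=save('side','side28')[:,:,::-1]
cv2.imwrite('pics/side28d.png',np.hstack([cv2.resize(im[140:250,240:350],None,fx=5,fy=5,interpolation=cv2.INTER_CUBIC)]))
E
```

```text
t 29.02 pos [465.6   4.8  11.1] yAng 95.0 z [ 0.001 -0.    -1.   ] F [-0.6 -0.1  0.7] open 85.3 q [-0.17  0.31 -0.54  0.72 -0.   -0.25]
```

View pics/side28d.png

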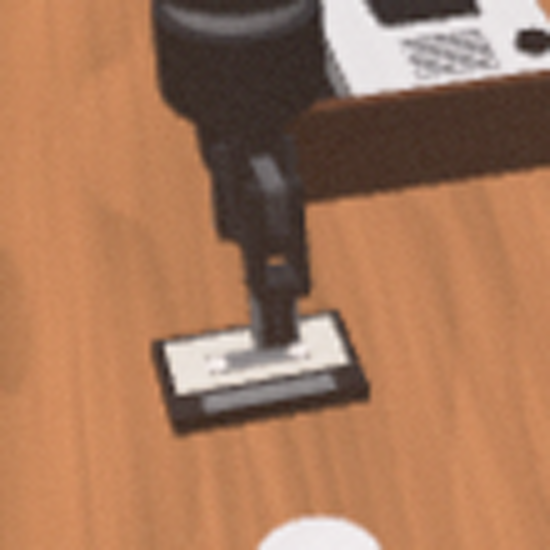

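{"fn": "jog_arm", "kwargs": {
  "commands": [
    [-0.001,0,-0.012,0,0,0,1],
    [-0.001,0,-0.025,0,0,0,1],
    [-0.001,0,-0.036,0,0,0,1],
    [-0.001,0,-0.044,0,0,0,1],
    [-0.001,0,-0.044,0,0,0,1]
  ]
}}

```text
t: 29.48
tool_pos: [463.5, 5.2, -34.3]
eef_rot: [-0.0, -0.043, 0.999, 0.0]
wrist_force: [1.1, -0.3, -1.0]
opening: 85.1
```

{"fn": "jog_arm", "kwargs": {
  "commands": [
    [0,0,0,0,0,0,0.4],
    [0,0,0,0,0,0,0.4],
    [0,0,0,0,0,0,0.4],
    [0,0,0,0,0,0,0.4],
    [0,0,0,0,0,0,0.4]
  ]
}}

```text
t: 29.9
tool_pos: [464.1, 5.3, -32.4]
eef_rot: [0.001, -0.044, 0.999, -0.0]
wrist_force: [-4.2, -0.6, 16.9]
opening: 61.2
```

```bash
python3 - <<'E'
from h import *
st();im=save('side','side29')[:,:,::-1]
cv2.imwrite('pics/side29d.png',np.hstack([cv2.resize(im[150:250,250:350],None,fx=5,fy=5,interpolation=cv2.INTER_CUBIC)]))
E
```

```text
t 29.90 pos [464.1   5.3 -32.4] yAng 95.0 z [ 0.002 -0.001 -1.   ] F [-4.2 -0.6 16.9] open 61.2 q [-0.16  0.36 -0.61  0.6  -0.   -0.25]
```

View pics/side29d.png

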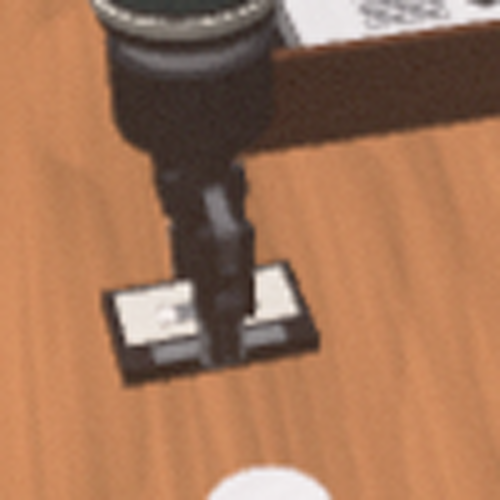

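{"fn": "jog_arm", "kwargs": {
  "commands": [
    [0,0,0.01,0,0,0,0.4],
    [0,0,0.035,0,0,0,0.4],
    [0,0,0.065,0,0,0,0.4],
    [0,0,0.095,0,0,0,0.4],
    [0,0,0.12,0,0,0,0.4]
  ]
}}

```text
t: 30.37
tool_pos: [463.7, 5.6, 88.9]
eef_rot: [0.001, -0.044, 0.999, -0.0]
wrist_force: [1.1, -0.5, -1.3]
opening: 61.0
```

{"fn": "jog_arm", "kwargs": {
  "commands": [
    [0.013,-0.033,0,0,0,-2,0.4],
    [0.027,-0.066,0,0,0,-4,0.4],
    [0.04,-0.1,0,0,0,-6,0.4],
    [0.054,-0.133,0,0,0,-7,0.4],
    [0.067,-0.164,0,0,0,-7.6,0.4]
  ]
}}

```text
t: 30.78
tool_pos: [531.0, -160.5, 87.1]
eef_rot: [0.001, 0.023, 1.0, -0.0]
wrist_force: [-0.0, 0.8, -0.3]
opening: 61.1
```

{"fn": "jog_arm", "kwargs": {
  "commands": [
    [0.013,-0.033,0,0,0,-2,0.4],
    [0.027,-0.066,0,0,0,-4,0.4],
    [0.04,-0.1,0,0,0,-6,0.4],
    [0.054,-0.133,0,0,0,-7,0.4],
    [0.067,-0.164,0,0,0,-7.7,0.4]
  ]
}}

```text
t: 31.2
tool_pos: [597.8, -324.5, 87.0]
eef_rot: [0.0, 0.09, 0.996, -0.0]
wrist_force: [0.1, 0.3, -1.0]
opening: 61.1
```

{"fn": "jog_arm", "kwargs": {
  "commands": [
    [0,0,-0.015,0,0,0,0.4],
    [0,0,-0.035,0,0,0,0.4],
    [0,0,-0.05,0,0,0,0.4],
    [0,0,-0.054,0,0,0,0.4],
    [0,0,-0.054,0,0,0,0.4]
  ]
}}

```text
t: 31.62
tool_pos: [596.8, -322.0, 31.8]
eef_rot: [-0.001, 0.09, 0.996, 0.0]
wrist_force: [-0.2, -0.0, -0.4]
opening: 61.1
```

```bash
python3 - <<'E'
from h import *
st();im=save('side','side30')[:,:,::-1]
cv2.imwrite('pics/side30d.png',np.hstack([cv2.resize(im[230:340,330:440],None,fx=5,fy=5,interpolation=cv2.INTER_CUBIC)]))
E
```

```text
t 31.62 pos [ 596.8 -322.    31.8] yAng 79.7 z [-0.001  0.001 -1.   ] F [-0.2 -0.  -0.4] open 61.1 q [-0.61  0.6   0.07  1.03 -0.   -0.44]
```

```bash
python3 - <<'E'
from h import *
manip.read_camera('side')
for r in manip.regions_of('tape1','side'):
    if r['score']>0.3:
        print(round(r['score'],2),list(map(int,r['box'])),int(r['region'].sum()))
b=32.1+32.4
print(b,locate('tape1',[598,-322,-10.3],b,12,cams=('side',)))
st()
for z in (16,28,40,52,64.5): print(z,[q.round(1).tolist() for q in sil('side',600,-322.7,-10.3,z,12)][:0],sil('side',600,-322.7,-10.3,z,12).min(0).round(1),sil('side',600,-322.7,-10.3,z,12).max(0).round(1))
E
```

```text
0.8 [359, 318, 54, 4] 204
0.74 [359, 274, 57, 38] 1174
0.69 [358, 308, 58, 13] 492
0.58 [357, 319, 56, 8] 180
0.38 [271, 115, 84, 71] 4233
64.5 {'side': (array([ 597. , -323.5,   -9.7]), np.float64(0.401))}
t 31.82 pos [ 597.9 -322.7   33.6] yAng 79.7 z [ 0.002 -0.001 -1.   ] F [-1.7 -1.  -0.7] open 61.0 q [-0.61  0.6   0.07  1.03 -0.   -0.44]
16 [] [356.  293.1] [415.1 326.3]
28 [] [356.4 289.1] [416.2 322.5]
40 [] [356.8 285.1] [417.3 318.6]
52 [] [357.2 281. ] [418.4 314.6]
64.5 [] [357.6 276.6] [419.6 310.3]
```

{"fn": "jog_arm", "kwargs": {
  "commands": [
    [0.0005,0,-0.006,0,0,0,0.4],
    [0.0005,0,-0.011,0,0,0,0.4],
    [0.0005,0,-0.012,0,0,0,0.4],
    [0.0005,0,-0.012,0,0,0,0.4]
  ]
}}

```text
t: 32.15
tool_pos: [597.7, -322.3, 19.9]
eef_rot: [-0.0, 0.09, 0.996, 0.0]
wrist_force: [-1.3, 0.0, -0.4]
opening: 61.4
```

{"fn": "jog_arm", "kwargs": {
  "commands": [
    [0,0,-0.001,0,0,0,0.4],
    [0,0,-0.001,0,0,0,0.4]
  ]
}}

```text
t: 32.32
tool_pos: [597.8, -322.3, 19.7]
eef_rot: [0.0, 0.09, 0.996, -0.0]
wrist_force: [-2.5, 2.4, 8.0]
opening: 61.1
```

{"fn": "jog_arm", "kwargs": {
  "commands": [
    [0,0,-0.001,0,0,0,0.4],
    [0,0,-0.001,0,0,0,0.4]
  ]
}}

```text
t: 32.48
tool_pos: [597.9, -322.4, 19.6]
eef_rot: [0.0, 0.09, 0.996, -0.0]
wrist_force: [-5.5, 5.2, 19.3]
opening: 61.0
```

{"fn": "jog_arm", "kwargs": {
  "commands": [
    [0,0,0.0015,0,0,0,0.4],
    [0,0,0.0015,0,0,0,0.4],
    [0,0,0.0015,0,0,0,1],
    [0,0,0.0015,0,0,0,1],
    [0,0,0.0015,0,0,0,1]
  ]
}}

```text
t: 32.9
tool_pos: [597.8, -322.4, 19.4]
eef_rot: [-0.0, 0.09, 0.996, 0.0]
wrist_force: [0.8, 0.7, 0.2]
opening: 85.6
```

{"fn": "jog_arm", "kwargs": {
  "commands": [
    [0,0,0.008,0,0,0,1],
    [0,0,0.025,0,0,0,1],
    [0,0,0.05,0,0,0,1],
    [0,0,0.085,0,0,0,1],
    [0,0,0.085,0,0,0,1]
  ]
}}

```text
t: 33.32
tool_pos: [599.9, -323.8, 111.4]
eef_rot: [0.003, 0.089, 0.996, -0.002]
wrist_force: [0.6, -0.6, 1.0]
opening: 85.5
```

```bash
python3 - <<'E'
from h import *
save('side','side31'); st()
for r in manip.regions_of('tape1','side'):
    if r['score']>0.3:
        print(round(r['score'],2),list(map(int,r['box'])),int(r['region'].sum()))
for z in (16,28,40,52): print(z,sil('side',600,-322.7,-10.3,z,12).min(0).round(1),sil('side',600,-322.7,-10.3,z,12).max(0).round(1))
E
```

```text
t 33.37 pos [ 599.5 -323.5  108.6] yAng 79.7 z [ 0.005 -0.004 -1.   ] F [ 0.4  0.3 -0.9] open 85.4 q [-0.61  0.56  0.2   1.2  -0.   -0.44]
0.72 [357, 279, 57, 38] 1762
0.64 [359, 319, 54, 4] 171
0.51 [356, 319, 56, 9] 224
0.47 [359, 314, 56, 8] 212
16 [356.  293.1] [415.1 326.3]
28 [356.4 289.1] [416.2 322.5]
40 [356.8 285.1] [417.3 318.6]
52 [357.2 281. ] [418.4 314.6]
```

{"fn": "jog_arm", "kwargs": {
  "commands": [
    [-0.006,0.036,0,0,0,-5,1],
    [-0.012,0.072,0,0,0,-10,1],
    [-0.018,0.108,0,0,0,-15,0],
    [-0.024,0.145,0,0,0,-20,0],
    [-0.031,0.181,0,0,0,-25,0]
  ]
}}

```text
t: 33.83
tool_pos: [565.7, -139.5, 103.8]
eef_rot: [-0.001, 0.305, 0.952, 0.0]
wrist_force: [0.4, 0.4, 0.2]
opening: 52.2
```

{"fn": "jog_arm", "kwargs": {
  "commands": [
    [-0.006,0.036,0,0,0,-5,0],
    [-0.012,0.072,0,0,0,-10,0],
    [-0.018,0.108,0,0,0,-15,0],
    [-0.024,0.145,0,0,0,-20,0],
    [-0.031,0.181,0,0,0,-25,0]
  ]
}}

```text
t: 34.25
tool_pos: [534.7, 41.3, 104.0]
eef_rot: [-0.001, 0.504, 0.864, -0.0]
wrist_force: [0.4, 0.6, 0.1]
opening: 0.2
```

{"fn": "jog_arm", "kwargs": {
  "commands": [
    [-0.006,0.036,0,0,0,-5,0],
    [-0.012,0.072,0,0,0,-10,0],
    [-0.018,0.108,0,0,0,-15,0],
    [-0.024,0.145,0,0,0,-20,0],
    [-0.031,0.181,0,0,0,-25.3,0]
  ]
}}

```text
t: 34.67
tool_pos: [503.7, 222.3, 104.0]
eef_rot: [-0.0, 0.681, 0.732, -0.0]
wrist_force: [1.0, 0.2, 0.1]
opening: 0.1
```

{"fn": "jog_arm", "kwargs": {
  "commands": [
    [0,0,0,0,0,0,0],
    [0,0,0,0,0,0,0],
    [0,0,0,0,0,0,0]
  ]
}}

```text
t: 34.92
tool_pos: [504.4, 220.3, 104.1]
eef_rot: [-0.0, 0.679, 0.734, -0.001]
wrist_force: [0.3, -0.5, 0.1]
opening: -0.6
```

```bash
python3 - <<'E'
from h import *
st()
for cam in('side','top'):
    save(cam,cam+'32')
    for r in manip.regions_of('tape1',cam):
        if r['score']>0.3:
            m=r['region'].astype(np.uint8); c=max(cv2.findContours(m,cv2.RETR_EXTERNAL,cv2.CHAIN_APPROX_NONE)[0],key=cv2.contourArea)[:,0]
            rc=cv2.minAreaRect(unproj(cam,c,64)[:,:2].astype(np.float32))
            print(cam,round(r['score'],2),list(map(int,r['box'])),int(m.sum()),np.round(rc[0],1),np.round(rc[1],1),round(rc[2],1))
    show('tin',cam,48)
# pile silhouette by darkness: fit all (tapes+stand union)
masks={}
for cam in('side','top'):
    M=np.zeros((400,640),bool)
    for n in('tape1','stand'):
        for r in manip.regions_of(n,cam):
            ys,xs=np.nonzero(r['region'])
            if len(xs)<50: continue
            q=unproj(cam,[[xs.mean(),ys.mean()]],40)[0,:2]
            if np.hypot(*(q-[600,-322]))<60: M|=r['region']
    if M.any(): masks[cam]=M
print({k:int(v.sum()) for k,v in masks.items()})
for k in masks: print(k,fit({k:masks[k]},[600,-322.7,-10.3],0,64))
print(fit(masks,[600,-322.7,-10.3],0,64))
st()
E
```

```text
t 34.92 pos [504.4 220.3 104.1] yAng 4.5 z [-0.001 -0.001 -1.   ] F [ 0.3 -0.5  0.1] open -0.6 q [ 0.26  0.35 -0.17  1.05 -0.    1.76]
side 0.9 [357, 277, 60, 37] 1866 [ 596.5 -329.1] [ 69. 102.] 79.4
side 0.78 [358, 312, 58, 8] 248 [ 586.3 -367.2] [ 9.8 94.4] 79.4
side 0.64 [359, 322, 50, 2] 71 [ 607.7 -385.9] [ 3.8 25.1] 79.4
side 0.64 [356, 316, 58, 10] 208 [ 583.5 -373.6] [11.6 95.2] 79.4
side 0.58 [285, 144, 18, 10] 220 [506.3 214.6] [73.9 49.5] 83.4
side tin s=0.27 box [286, 144, 18, 10] n 208 rect (509.3, 242.1, 74.8, 51.0, 83.4) cen [508.8 241.2] pca 80.1
top 0.65 [400, 151, 25, 42] 881 [ 596.3 -322.1] [ 64.7 100.7] 80.1
top tin s=0.96 box [347, 211, 21, 23] n 401 rect (464.3, -168.9, 57.4, 54.7, -1.0) cen [ 464.6 -169.2] pca -27.4
{'side': 2620, 'top': 947}
side (array([ 598.6, -324.1,  -11. ]), np.float64(0.113))
top (array([ 604.5, -328.2,  -10.4]), np.float64(0.215))
(array([ 598.8, -323.9,  -11.8]), np.float64(0.165))
t 35.42 pos [504.9 220.4 104.7] yAng 4.4 z [ 0.  0. -1.] F [-0.2 -0.1  0.1] open 0.0 q [ 0.26  0.35 -0.17  1.05 -0.    1.76]
```

{"fn": "jog_arm", "kwargs": {
  "commands": [
    [0,0,-0.03,0,0,0,0],
    [0,0,-0.055,0,0,0,0],
    [0,0,-0.06,0,0,0,0],
    [0,0,-0.064,0,0,0,0],
    [0,0,-0.068,0,0,0,0]
  ]
}}

```text
t: 35.83
tool_pos: [505.3, 220.7, 37.2]
eef_rot: [0.0, 0.679, 0.734, 0.0]
wrist_force: [0.4, 0.5, 0.6]
opening: 0.0
```

{"fn": "jog_arm", "kwargs": {
  "commands": [
    [0,0,-0.004,0,0,0,0],
    [0,0,-0.008,0,0,0,0],
    [0,0,-0.0095,0,0,0,0],
    [0,0,-0.01,0,0,0,0]
  ]
}}

```text
t: 36.17
tool_pos: [505.4, 220.8, 27.0]
eef_rot: [0.0, 0.679, 0.734, 0.0]
wrist_force: [-0.4, 0.0, 2.9]
opening: 0.1
```

{"fn": "jog_arm", "kwargs": {
  "commands": [
    [0,0,-0.001,0,0,0,0],
    [0,0,-0.001,0,0,0,0],
    [0,0,-0.001,0,0,0,0]
  ]
}}

```text
t: 36.42
tool_pos: [505.4, 220.8, 26.6]
eef_rot: [0.0, 0.679, 0.734, 0.001]
wrist_force: [-0.6, -1.0, 10.6]
opening: 0.3
```

{"fn": "jog_arm", "kwargs": {
  "commands": [
    [0,0,-0.0005,0,0,0,0],
    [0,0,-0.0005,0,0,0,0]
  ]
}}

```text
t: 36.58
tool_pos: [505.5, 220.8, 26.5]
eef_rot: [0.001, 0.679, 0.734, 0.001]
wrist_force: [-3.4, -1.5, 17.6]
opening: 0.0
```

{"fn": "jog_arm", "kwargs": {
  "commands": [
    [0,0,0.02,0,0,0,0],
    [0,0,0.06,0,0,0,0],
    [-0.03,-0.02,0.09,0,0,0,0],
    [-0.07,-0.04,0.1,0,0,0,0],
    [-0.11,-0.06,0.1,0,0,0,0]
  ]
}}

```text
t: 37.0
tool_pos: [405.7, 165.7, 126.6]
eef_rot: [0.001, 0.679, 0.734, 0.002]
wrist_force: [0.8, -0.5, -0.6]
opening: 0.1
```

{"fn": "jog_arm", "kwargs": {
  "commands": [
    [0,-0.04,0,0,0,0,0],
    [0,-0.08,0,0,0,0,0],
    [0,-0.12,0,0,0,0,0],
    [0,-0.15,0,0,0,0,0],
    [0,-0.15,0,0,0,0,0]
  ]
}}

```text
t: 37.42
tool_pos: [405.4, 11.8, 124.9]
eef_rot: [0.001, 0.681, 0.732, -0.0]
wrist_force: [-0.1, 0.1, 0.0]
opening: -0.2
```

```bash
python3 - <<'E'
from h import *
save('side','side33');save('top','top33');st()
o=np.array([565.1,295.8]);a=np.radians(4.3);R=np.array([[np.cos(a),-np.sin(a)],[np.sin(a),np.cos(a)]])
# for each key, correlate template states: mean gray in key-top polygon for z=72 (up) vs 62 (down) via band along deck y
ys=np.arange(100,-112,-4)
for cam in('side','top'):
  for n in ('0','8','33'):
    im=cv2.GaussianBlur(cv2.imread(f'pics/{cam}{n}.png',0),(3,3),0).astype(np.float32)
    prof=[]
    for y in ys:
        P=np.array([[x,y] for x in(-72,-66,-60)])@R.T+o
        uv=proj(cam,np.c_[P,np.full(3,72)]).astype(np.float32)
        if cam=='side': uv[:,0]+=1.3
        prof.append(cv2.remap(im,uv[None,:,0],uv[None,:,1],cv2.INTER_LINEAR).mean())
    print(cam,n,' '.join('%d'%p for p in prof))
print(' '.join(map(str,ys)))
E
```

```text
t 37.52 pos [405.3  15.1 124.8] yAng 4.3 z [ 0.  0. -1.] F [-0.8 -0.2 -0.6] open -0.1 q [-0.16  0.1  -0.46  1.01  0.    1.33]
side 0 64 69 83 99 116 130 137 140 140 140 140 140 140 140 140 139 133 123 108 93 83 82 90 103 118 131 137 140 140 140 140 141 142 142 141 139 133 127 124 129 135 140 141 142 141 137 127 110 93 83 78 78 77
side 8 55 60 73 89 105 118 124 127 128 128 128 128 127 127 127 126 123 118 114 114 118 123 126 127 127 126 120 108 93 80 74 76 86 100 114 124 127 127 128 128 129 129 128 128 128 125 115 99 83 74 71 71 70
side 33 63 67 75 83 90 97 96 97 95 96 98 101 107 114 120 125 127 125 122 122 127 132 135 135 135 134 129 123 119 121 128 133 136 136 136 133 124 109 92 80 76 83 97 115 128 135 136 137 136 133 123 107 89
top 0 52 57 93 129 136 135 135 135 135 134 135 135 135 135 135 135 127 89 68 112 135 134 134 134 135 134 132 123 126 134 135 135 134 134 134 132 112 100 127 135 135 134 133 134 134 130 102 59 48 49 49 49 49
top 8 48 40 40 50 71 70 54 43 38 33 29 30 30 29 30 29 27 27 28 28 34 42 44 45 48 47 46 46 46 60 97 129 139 138 138 139 134 127 135 139 139 138 138 138 139 135 104 61 49 51 52 51 51
top 33 53 58 96 134 140 140 140 140 140 140 139 139 139 139 139 139 130 103 110 136 140 139 139 139 139 140 124 96 122 140 139 139 139 138 139 136 114 85 84 86 86 86 86 87 87 86 87 86 83 70 53 48 73
100 96 92 88 84 80 76 72 68 64 60 56 52 48 44 40 36 32 28 24 20 16 12 8 4 0 -4 -8 -12 -16 -20 -24 -28 -32 -36 -40 -44 -48 -52 -56 -60 -64 -68 -72 -76 -80 -84 -88 -92 -96 -100 -104 -108
```

```bash
python3 - <<'E'
from h import *
im={}
for cam in('side','top'):
    im[cam]=save(cam,cam+'34')
    for n in('tape1','stand','tin','key_radio_top','key_stop_top'):
        for r in manip.regions_of(n,cam):
            if r['score']>0.4:
                m=r['region'].astype(np.uint8); c=max(cv2.findContours(m,cv2.RETR_EXTERNAL,cv2.CHAIN_APPROX_NONE)[0],key=cv2.contourArea)[:,0]
                rc=cv2.minAreaRect(unproj(cam,c,64)[:,:2].astype(np.float32))
                print(cam,n,round(r['score'],2),list(map(int,r['box'])),int(m.sum()),np.round(rc[0],1),np.round(rc[1],1),round(rc[2],1))
# difference vs image before press around the pile
for cam,(x0,y0,x1,y1) in(('side',(340,260,430,340)),('top',(385,140,440,205))):
    a=cv2.imread(f'pics/{cam}32.png',0).astype(float)[y0:y1,x0:x1]; b=cv2.imread(f'pics/{cam}34.png',0).astype(float)[y0:y1,x0:x1]
    print(cam,'mean abs diff',np.abs(a-b).mean().round(2),'shift',cv2.phaseCorrelate(a,b))
st()
E
```

```text
side tape1 0.93 [356, 278, 59, 38] 1861 [ 596.  -327.8] [ 71.3 100.7] 79.4
side tape1 0.76 [359, 319, 53, 5] 177 [ 578.3 -379.5] [ 5.7 88.6] 79.4
side tape1 0.62 [356, 313, 57, 7] 190 [ 587.2 -367.4] [ 5.9 92.7] 79.4
side stand 0.76 [358, 327, 56, 9] 292 [ 575.8 -388.5] [ 9.2 88.7] 79.4
side tin 0.87 [287, 243, 32, 35] 840 [ 466.4 -208.8] [91.7 55.9] 83.0
side key_radio_top 0.71 [286, 150, 20, 8] 205 [504.5 198.3] [51.4 67.5] 2.5
side key_radio_top 0.41 [357, 278, 60, 38] 1885 [ 596.1 -329.3] [ 72.8 101.8] 80.7
top tape1 0.59 [401, 151, 23, 38] 898 [ 596.1 -322. ] [ 64.4 100.1] 79.5
top tape1 0.55 [403, 190, 14, 1] 10 [ 543.  -322.8] [7.8 0. ] 89.1
top stand 0.48 [410, 194, 2, -1] 2 [ 535.2 -317.1] [2.6 0. ] -90.9
top tin 0.91 [347, 208, 20, 25] 447 [ 463.5 -168.6] [56.2 59.4] 88.3
top tin 0.47 [118, 144, 118, 84] 6607 [561.8 292.2] [207.4 292.3] 4.3
top key_stop_top 0.58 [138, 199, 25, 24] 523 [495.5 353.4] [53.8 68.3] 3.9
side mean abs diff 7.73 shift ((0.028124424073219245, -0.014759604326783915), 0.999400517377411)
top mean abs diff 4.65 shift ((-0.032998649659624846, -0.017178204940833552), 0.9892190920988907)
t 38.12 pos [405.2  16.  124.6] yAng 4.4 z [-0.  0. -1.] F [ 0.  -0.5  0.1] open -0.2 q [-0.16  0.1  -0.46  1.01 -0.    1.33]
```

The last checks agree: the pile has not moved, the radio key is down, the other three keys are up, the tin is in place and the arm is clear. Handing in.

```bash
python3 - <<'E'
from bench import manip
print(manip.finish_job())
E
```

```text
the job is handed in; nothing more can be done
None
```

The job is handed in at about 38 s of robot time. As far as my checks show, every step was met, though `finish_job` gives no verdict.

**What I did**
- **Wind:** I pressed the wind key to its stop at about t = 7 s. A picture showed the play key up and the wind key down.
- **Stop:** About 3.3 s later I pressed the stop key to its stop. A picture showed the wind key up.
- **Pile:** I took the cassette from the bay, then piled it and the three loose cassettes (only three were there) on the stand. The later cassettes touched down at the heights expected for their layers.
- **Radio:** With the pile complete, I pressed the radio key to its stop and moved the arm clear.

**Last checks**
- **Top cassette:** It measured about 3 mm off the stand's centre in x, under 1 mm in y, and within about 1° of its direction. It did not move between the pictures before and after the radio press.
- **Tin:** It was within about 2 mm of where it started.
- **Keys:** Brightness profiles across the keys show radio down and the other three up. In the last profile the stop key lay in shadow from the side camera, so its state rests on the top view.

**What disagreed or could not be checked**
- **Finger height:** The closed fingertips ended about 35 mm above the reported TCP height. I found working heights by contact force and pictures instead.
- **Silhouette fit:** A fit of the whole pile from the top camera came out about 7 mm off (604.5, -328). It matched the picture poorly, and the side fit and the top-face measurements disagree with it, so I did not rely on it.
- **Viewing limit:** I reached the 40-picture viewing limit before placing the last cassette. From there on I checked by numbers only.

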